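# Hang the green cover on the drying rail

### The job

Hang the hanger that carries the green painted cover on the drying rail: lift its foot over the yellow lip from the front and lower it until the foot sits fully down on the rail floor behind the lip, with the steel spine in front of the lip, anywhere between the two posts. Let go of it there, and leave the hanger with the orange cover standing where it is.

Things in the scene. Friction and masses are not known exactly. Their poses are not given: they have to be found in the camera images.
- green_hanger: Loose C-shaped hanger (0.16 kg, sizes in mm) standing on its green painted cover, 60 (x) x 46 (y) x 30 high. Origin: centre of the cover's underside, z up; the C opens to its +x. Straight above the origin a grey foot points down: 14 (x) x 30 (y), underside at z 88. Above it the black grip block, 20 x 20, z 113 to 153: grip here from above, either way across.
- orange_hanger: The same hanger, same sizes and frame, but with an orange cover: leave it standing. On both, the steel strips (24 mm wide) run: lower arm on the cover, top at z 34; spine up at x -38.5 to -33.5; upper arm, z 108 to 113, back over the foot. The gap between lower arm and foot is 54 mm high.
- drying_rail: Fixed rail, 270 mm long in y, posts at y +-125, open below. Origin on the desk, z up; front is -x. Floor: top z 110, 4 thick, x -19 to 27 (rear flange down to z 94). Yellow lip on its front edge: x -21 to -17, top z 124. Seated hanger: axes parallel to the rail's, origin at x 0 (+-10), z 22, y within +-85. It passes the lip when lifted 14 to 50 above that (aim at 32).
- green_spine (a point): Middle of the upright steel spine of the green hanger, at (-36, 0, 70) mm from that hanger's origin, axes as the hanger's. When seated it is in front (-x side) of the rail's lip, about 36 mm before the rail's origin.
Things that resemble listed ones, but are neither listed nor needed, are in the scene too. What is shaped like the orange_hanger but purple is not meant.

How it is judged:
By the outcome, as a careful person would: the job done as asked, in the order asked, and still so for the second after the job is handed in, with the robot touching nothing.
It also fails if it takes over 38 s, if anything falls off the work surface, if the arm or the gripper's body presses on something with over 40 N, if the wrist force passes 120 N, or if a joint passes its speed limit or range.

### The arm

A 6-joint arm with a two-finger parallel gripper is mounted at the origin on a cart in front of the work surface, level with it; the furniture and walls round the work are solid. World frame = base frame: x ahead of the robot, y to its left, z up, the work surface at z = 0. Lengths are in m, angles in degrees, forces in N, time in s.
With the tool pointing down it reaches from about 0.25 to 0.725 m from the base axis. Payload 9.7 kg.
Tool frame: the origin (TCP) lies on the centre line of the jaws, within the pads' length; the fingertips stand 22 mm ahead of it and the grasp point (between the pads) lies 3 mm ahead of it; z points along the fingers, y is the direction in which the jaws open and shut (so a half turn about z gives the same grasp; the last joint's range is limited). The gripper opens to 85 mm and grips with 20 to 120 N. Pads are 22 mm wide; open, the fingers measure 114 mm over their backs; the gripper's body (76 mm by 85 mm) begins 54 mm behind the grasp point. The pads swing forward as they close: fully open they stand 13 mm farther back than shut.
Start: joints at [-72.078, 4.979, 10.078, 95.1, 0, 90], TCP at [0.169, -0.523, 0.215] pointing down, gripper open.
Joint ranges: [-179.16, 179.16], [-48.56, 103.87], [-65.8, 70.77], [-126.05, 130.52], [-82.76, 87.17], [-180, 180]. Speed limits (degrees/s): [127.2, 127.2, 147.25, 180, 180, 180].

### API

Orientations are given as [roll, pitch, yaw] about the fixed x, y, z axes, in that order (R = Rz(yaw) Ry(pitch) Rx(roll)).
In Python, from workcell import get_obs, camera, camera_params, job_done gives the robot as it stands.
- The arm moves only by the tool servo_tool, never from a script. Its argument "steps" is a list of rows, each an object of numbers: "x", "y", "z": the shift along the world's x, y, z in mm; "yaw": the turn about the world's z in degrees. A call has 1 to 12 rows; each row is the pose to reach, as a shift and turn from the pose measured when the call began; what a row does not reach only later rows make up. A row lasts 1/8 s, in which the tool goes at most 62.5 mm and 10.7 degrees, less where a joint would pass 70% of its speed; a pose out of reach is approached as far as the arm can. A call with a gripper value outside its range is refused whole. "grip" is the finger opening in mm, from 0 to 85.4, set as the call begins (left out, the last holds). The fingers move at their own pace and stop on an object; "grip_force" is the grip in N (left out, the last holds). Time passes only in rows, so rows that repeat a pose let the fingers close. It gives the time, the measured TCP pose, the force and the opening at its end, in the units of the state.
- get_obs(): the state, without advancing time (a new reading comes with each control period).
- camera(name): name is "scene" or "top" or "wrist"; returns (picture, depth): 420x560x3 uint8, red, green, blue; 420x560 float32, m along the optical axis (not along the pixel's ray), 0 where there is no reading.
- camera_params(name): a dict with "intrinsics" (3x3 intrinsics, pixels), "rvec" (rotation vector, rad) and "tvec" (3), from world to camera coordinates, as OpenCV has them; the wrist camera has in their place "hand_eye" (4x4, takes a point from camera to tool coordinates, whose origin is the TCP and whose axes are the flange's). Camera axes: x right, y down, z forward; pixel columns grow to the right and rows downward; lengths in m; the calibration is good to about 2 mm. A picture is of the moment at which its call begins: read the wrist's pose just before it. camera_params takes no time and is no camera call.
- job_done(): hands the job in, once; it reports no verdict.
The state is a dict: "time": time; "q": joint angles; "qd": joint speeds; "joint_efforts": joint torques, N m; "ee_pos": TCP position; "tcp_rot": TCP orientation; "wrist_force": force on the tool from outside, world axes, zero at the start; "torque": the same for the moment, N m; "opening": finger opening in m.
Only numpy, scipy, OpenCV 4.12 (cv2) and the standard library are available. Lean on these libraries where they do the work, as an engineer would, in place of code of your own. Each camera call takes 0.05 s, during which the arm holds its last target.

## Working session

There is one attempt and no reset: what is moved stays moved. The work goes in short steps, Python scripts to look and compute and a tool call to move; the robot and the scene stay as the last step left them, time stands still between calls to the robot, and variables do not carry over. Pictures are saved under pics/ and viewed, and the job is handed in when it is done.

Besides the shell and the picture viewer there is one more tool, called after "Call:" as name([rows], argument=value, ...), one row to a line, values as JSON. servo_tool: Moves the arm, as the interface text tells. Its arguments: {"type":"object","properties":{"steps":{"type":"array"},"grip":{"type":"number"},"grip_force":{"type":"number"}},"required":["steps"]}

```bash
mkdir -p pics; ls; cat > h.py <<'E'
import numpy as np, cv2
from workcell import get_obs, camera, camera_params, job_done
def world(name,depth,obs=None):
    p=camera_params(name);K=np.array(p['intrinsics'])
    h,w=depth.shape;u,v=np.meshgrid(np.arange(w),np.arange(h))
    P=np.stack([(u-K[0,2])/K[0,0]*depth,(v-K[1,2])/K[1,1]*depth,depth],-1)
    if name=='wrist':
        from scipy.spatial.transform import Rotation as Ro
        H=np.array(p['hand_eye']);R=Ro.from_euler('xyz',obs['tcp_rot'],degrees=True).as_matrix()
        return (P@H[:3,:3].T+H[:3,3])@R.T+np.array(obs['ee_pos'])
    R=cv2.Rodrigues(np.array(p['rvec'],float))[0];t=np.array(p['tvec'],float).ravel()
    return (P-t)@R
E
python3 - <<'E'
from h import *
o=get_obs();print(o)
for n in ['scene','top']:
    im,d=camera(n);W=world(n,d)
    cv2.imwrite(f'pics/{n}1.png',im[...,::-1]);np.savez(f'{n}1.npz',im=im,d=d,W=W)
E
```

```text
pics
{'time': 0.0, 'q': array([-7.20787541e+01,  5.01119512e+00,  1.00335336e+01,  9.51006424e+01,
        3.25927575e-05,  8.99985230e+01]), 'qd': array([-0.01065292, -0.0457913 ,  0.02625287, -0.00361074,  0.03464532,
        0.04585054]), 'joint_efforts': array([-2.27400749e-03, -5.20392072e+01,  4.64801180e+01,  1.64211314e-02,
       -1.27122858e-04,  5.30983641e-06]), 'ee_pos': array([ 0.16915873, -0.52306173,  0.21427394]), 'tcp_rot': array([-1.79921696e+02, -3.46112329e-05,  1.79227228e+01]), 'wrist_force': array([-0.72390619, -0.00144189, -0.09571831]), 'torque': array([0.02509625, 0.04176946, 0.01789121]), 'opening': 0.08563385718786007}
```

View pics/scene1.png

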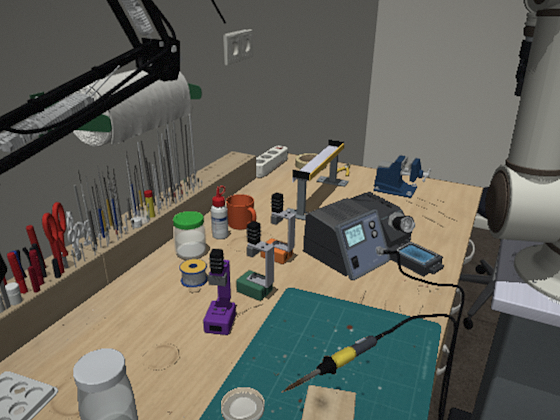

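View pics/top1.png

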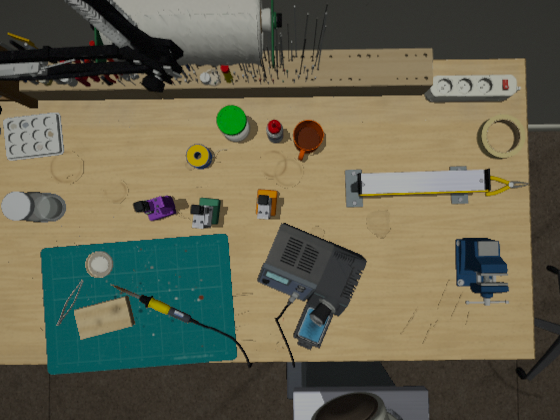

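The scene view shows the green hanger around (255,265), with purple to its left at (220,290) and orange behind it at (280,225). The rail is at (320,165). In the top view, green is near (207,213), orange near (267,204), and the rail runs from (350,185) to (490,180) with its yellow lip towards the robot. Next I'll measure their positions.

```bash
python3 - <<'E'
from h import *
z=np.load('top1.npz');W=z['W'];im=z['im'];d=z['d']
print(camera_params('top')['tvec'])
def show(r0,r1,c0,c1,st):
    for r in range(r0,r1,st):
        print(r,' '.join('%4d'%(W[r,c,2]*1000) if d[r,c]>0 else '   .' for c in range(c0,c1,st)))
show(192,236,184,230,3)
for (r,c) in [(213,207),(204,267),(183,420),(208,155),(183,362),(183,480)]: print(r,c,np.round(W[r,c]*1000))
hsv=cv2.cvtColor(im,cv2.COLOR_RGB2HSV)
crop=im[150:250,120:380];cv2.imwrite('pics/c1.png',cv2.resize(crop,None,fx=3,fy=3,interpolation=cv2.INTER_CUBIC)[...,::-1])
crop=im[150:220,330:530];cv2.imwrite('pics/c2.png',cv2.resize(crop,None,fx=4,fy=4,interpolation=cv2.INTER_CUBIC)[...,::-1])
E
```

```text
[0.18113052 0.58386398 0.90309932]
192    1   -1   -1    0    1   -1    0    1    3    0    1    0    .   -2   -1    1
195    0    2    0   -1    1   -1    0    1    2   -3    1    0    0    0    0    0
198    3    0    1    0   -1    0   28   32   28   -2    0   -3    0    0    1   -1
201    0   -3    0    1    0   30   32   30   31   30   29   28   10    2   -2    1
204   -2    0    0   -1   -1   28   32   30   28   30   28   29   -2    0    1    0
207    0    0    3  152  154  149  133   34   38   33   29   29    0   -2    0    0
210    0    1  152  153  153  150  129  111   92   36   29   27    1    1    1    0
213    1   -1  150  153  156  151  127  110   90   31   32   31    0    0    0    0
216   -1    1   -1  112  113  112  113   35   34   36   29   21   -1   -2    1   -1
219    2    0    0  114  111  115  114   33   34   34   30   21   -1    3    0    0
222   -1    1    1  115  113  112  114   33   34   30   28   17   -1    1   -1    0
225    1    0    4  116  114  112  114   33   32    0    0    0    0   -1    0    0
228    1    0   -1    0  113  116  115   88   56    4    1    2   -1    0    0    0
231    0    0   -4   -2    1    2   -2   -2    0    1    0    0    2    1   -1   -1
234    1    0    0    2   -2    1   -4    0    0    1    4    5    2    5   -1   -2
213 207 [573. 339. 102.]
204 267 [589. 208. 149.]
183 420 [ 630. -112.  112.]
208 155 [585. 446. 114.]
183 362 [632.   9. 112.]
183 480 [ 629. -239.  110.]
```

```bash
python3 - <<'E'
from h import *
z=np.load('scene1.npz');W=z['W'];im=z['im']
crop=im[180:340,180:380];cv2.imwrite('pics/c3.png',cv2.resize(crop,None,fx=3.7,fy=3.7,interpolation=cv2.INTER_CUBIC)[...,::-1])
for n in ['top','scene']:
    z=np.load(n+'1.npz');W=z['W'];d=z['d']
    # yellow-lip / rail points
    m=(d>0)&(W[...,2]>.1)&(W[...,2]<.14)&(W[...,0]>.35)&(W[...,0]<.7)&(W[...,1]<-.05)&(W[...,1]>-.6)
    print(n,m.sum(),W[m].min(0),W[m].max(0))
    hsv=cv2.cvtColor(z['im'],cv2.COLOR_RGB2HSV)
    my=m&(hsv[...,0]>18)&(hsv[...,0]<35)&(hsv[...,1]>120)
    P=W[my];print(my.sum(),P.min(0),P.max(0),P.mean(0)); print(np.polyfit(P[:,1],P[:,0],1))
    for lo,hi in [(.005,.031),(.105,.117),(.14,.165)]:
        m=(d>0)&(W[...,2]>lo)&(W[...,2]<hi)&(W[...,0]>.3)&(W[...,0]<.62)&(W[...,1]<.35)&(W[...,1]>-.0)
        k,lab,st,ce=cv2.connectedComponentsWithStats(m.astype(np.uint8))
        for i in range(1,k):
            if st[i,4]>15: P=W[lab==i];print(lo,st[i],np.round(P.min(0)*1000),np.round(P.max(0)*1000),np.round(P.mean(0)*1000),z['im'][lab==i].mean(0).round())
E
```

```text
top 2282 [ 0.40261161 -0.29324833  0.10001174] [ 0.65675378 -0.05021095  0.13100465]
227 [ 0.60554699 -0.24996033  0.10737531] [ 0.63363399 -0.05156613  0.12974085] [ 0.60932899 -0.15227979  0.1220886 ]
[-0.02387762  0.60569291]
0.005 [264 193  13  23 122] [568. 193.  11.] [619. 221.  31.] [597. 202.  29.] [123.  73.   6.]
0.005 [346 192  12  16 136] [584.   1.   5.] [620.  28.  21.] [602.  14.   7.] [107. 113. 113.]
0.005 [209 199  12  26 179] [548. 327.   6.] [607. 350.  31.] [581. 336.  26.] [32. 61. 46.]
0.005 [257 278  35  19 120] [377. 161.  10.] [422. 240.  31.] [398. 198.  19.] [83. 83. 80.]
0.005 [297 297   9   5  28] [365. 129.   8.] [378. 147.  30.] [372. 138.  20.] [80. 79. 74.]
0.005 [295 302  38  30 388] [300.  68.   6.] [363. 153.  31.] [321. 118.  26.] [58. 87. 99.]
0.005 [276 321   6  10  24] [300. 186.  17.] [324. 197.  29.] [312. 191.  23.] [54. 47. 36.]
0.105 [361 189   6   5  27] [611.   1. 106.] [619.  12. 112.] [615.   6. 110.] [158. 159. 157.]
0.105 [257 198  15  22 172] [559. 202. 105.] [603. 231. 117.] [575. 218. 113.] [135. 135. 135.]
0.105 [201 208   7  21
[... 1575 characters left out ...]
0. 350.  21.] [549. 342.  12.] [27. 36. 30.]
0.105 [303 176  10   6  37] [603.   0. 106.] [620.  24. 117.] [610.  17. 111.] [70. 62. 43.]
0.105 [308 198  57  28 645] [439.  75. 105.] [539. 210. 113.] [492. 145. 108.] [70. 71. 72.]
0.105 [271 210  24  11 160] [557. 208. 105.] [606. 235. 117.] [579. 224. 111.] [112. 111. 114.]
0.105 [334 210  44  21 273] [407. 109. 105.] [468. 229. 116.] [438. 172. 110.] [79. 85. 93.]
0.105 [401 216   9   4  25] [341.  98. 105.] [357. 116. 109.] [349. 107. 107.] [71. 73. 75.]
0.105 [259 241  15   9  26] [540. 345. 106.] [570. 350. 114.] [555. 348. 112.] [120. 124. 130.]
0.14 [270 193  14  10 101] [586. 209. 140.] [608. 230. 154.] [595. 222. 148.] [28. 28. 27.]
```

```bash
python3 - <<'E'
from h import *
z=np.load('top1.npz');W=z['W'];d=z['d']
def comp(lo,hi,box,minn=20):
    m=(d>0)&(W[...,2]>lo)&(W[...,2]<hi)&(W[...,0]>box[0])&(W[...,0]<box[1])&(W[...,1]>box[2])&(W[...,1]<box[3])
    k,lab,st,ce=cv2.connectedComponentsWithStats(m.astype(np.uint8))
    for i in range(1,k):
        if st[i,4]>minn:
            P=(W[lab==i]*1000).astype(np.float32);print(lo,hi,st[i],'rect',np.round(cv2.boxPoints(cv2.minAreaRect(P[:,:2]))).tolist(),cv2.minAreaRect(P[:,:2]),P.mean(0).round(1))
for nm,b in [('green',(.5,.64,.3,.41)),('orange',(.54,.64,.18,.26)),('purple',(.5,.64,.41,.52))]:
    print(nm)
    for lo,hi in [(.026,.0325),(.104,.118),(.145,.16)]: comp(lo,hi,b)
print('rail');comp(.104,.117,(.55,.7,-.35,.06));comp(.117,.132,(.55,.7,-.35,.06),10)
E
```

```text
greenTraceback (most recent call last):
  File "<stdin>", line 11, in <module>
  File "<stdin>", line 8, in comp
cv2.error: OpenCV(4.12.0) /io/opencv/modules/imgproc/src/convhull.cpp:143: error: (-215:Assertion failed) total >= 0 && (depth == CV_32F || depth == CV_32S) in function 'convexHull'
```

View pics/c1.png

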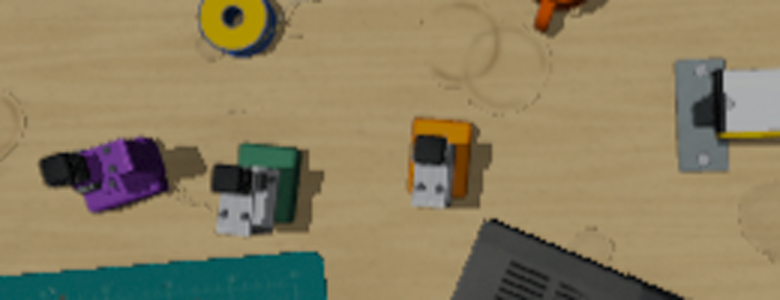

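View pics/c2.png

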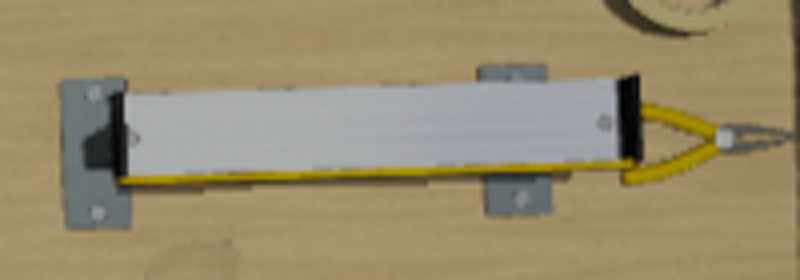

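View pics/c3.png

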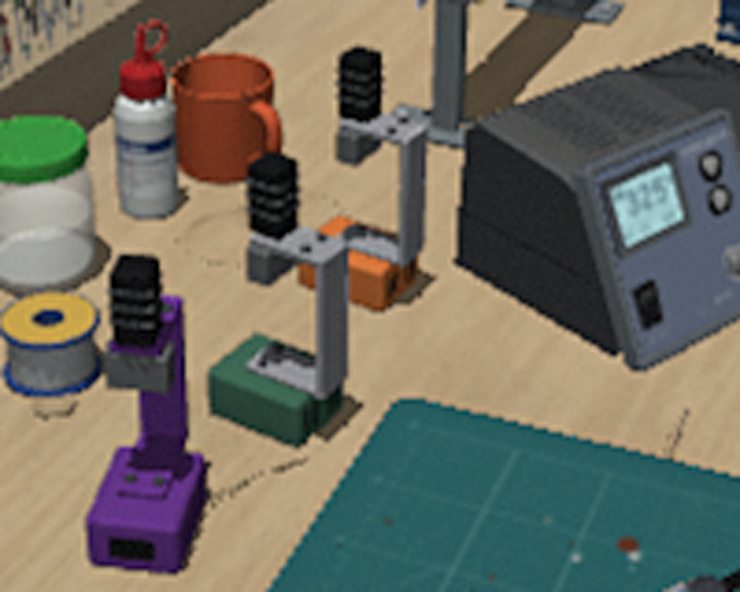

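```bash
python3 - <<'E'
from h import *
z=np.load('top1.npz');W=z['W'];d=z['d']
def comp(lo,hi,box,minn=20):
    m=(d>0)&(W[...,2]>lo)&(W[...,2]<hi)&(W[...,0]>box[0])&(W[...,0]<box[1])&(W[...,1]>box[2])&(W[...,1]<box[3])
    k,lab,st,ce=cv2.connectedComponentsWithStats(m.astype(np.uint8))
    for i in range(1,k):
        if st[i,4]>minn:
            P=(W[lab==i]*1000).astype(np.float32);r=cv2.minAreaRect(np.ascontiguousarray(P[:,:2]));print(lo,hi,st[i],'rect',np.round(cv2.boxPoints(r)).tolist(),np.round(r[1]),r[2],P.mean(0).round(1))
for nm,b in [('green',(.5,.64,.3,.41)),('orange',(.54,.64,.18,.26)),('purple',(.5,.64,.41,.52))]:
    print(nm)
    for lo,hi in [(.026,.0325),(.104,.118),(.145,.16)]: comp(lo,hi,b)
print('rail');comp(.104,.117,(.55,.7,-.35,.06));comp(.117,.132,(.55,.7,-.35,.06),10);comp(.132,.4,(.5,.72,-.35,.06),5);comp(.003,.02,(.5,.72,-.35,.06),10)
# other tall things
for (x0,x1,y0,y1) in [(.4,.68,-.3,.2)]:
    m=(d>0)&(W[...,0]>x0)&(W[...,0]<x1)&(W[...,1]>y0)&(W[...,1]<y1);print(W[m][:,2].max())
# edges rail
m=(d>0)&(W[...,2]>.104)&(W[...,2]<.117)&(W[...,0]>.58)&(W[...,0]<.68)&(W[...,1]>-.24)&(W[...,1]<.0)
P=W[m]*1000
for y in range(-240,0,30):
    q=P[(P[:,1]>y)&(P[:,1]<y+30)];print(y+15,np.percentile(q[:,0],[0,2,98,100]).round(1))
E
```

```text
green
0.026 0.0325 [199 198  20  27 241] rect [[548.0, 329.0], [609.0, 328.0], [609.0, 373.0], [549.0, 373.0]] [45. 60.] 89.22183990478516 [587.6 344.8  29.7]
0.104 0.118 [192 208  16  21 183] rect [[539.0, 346.0], [583.0, 336.0], [589.0, 361.0], [544.0, 371.0]] [26. 46.] 77.8121337890625 [558.3 353.3 113.1]
0.145 0.16 [190 205  11  11 106] rect [[568.0, 344.0], [588.0, 342.0], [591.0, 362.0], [570.0, 364.0]] [20. 21.] 82.75431823730469 [579.2 351.8 152.4]
orange
0.026 0.0325 [257 190  20  26 195] rect [[568.0, 194.0], [626.0, 193.0], [626.0, 237.0], [568.0, 238.0]] [44. 58.] 89.03958129882812 [605.4 208.   29.7]
0.104 0.118 [257 198  15  22 173] rect [[557.0, 209.0], [603.0, 201.0], [607.0, 226.0], [561.0, 233.0]] [25. 46.] 80.31819915771484 [575.1 217.6 113. ]
0.145 0.16 [258 195  10  11 100] rect [[587.0, 208.0], [607.0, 207.0], [607.0, 226.0], [587.0, 226.0]] [18. 20.] 89.12884521484375 [597.  216.7 152.3]
purple
0.026 0.0325 [148 209  26  12 131] rect [[557.0, 488.0], [573.0, 431.0], [587.0, 435.0], [571.0, 492.0]] [15. 59.] 15.85779857635498 [571.5 463.   29.9]
0.104 0.118 [144
[... 1275 characters left out ...]
[603.0, -305.0], [619.0, -352.0], [630.0, -348.0], [614.0, -301.0]] [12. 50.] 19.05223846435547 [ 616.  -325.4    7.4]
0.003 0.02 [450 193  18  12 170] rect [[588.0, -220.0], [591.0, -261.0], [615.0, -260.0], [613.0, -219.0]] [25. 41.] 3.0450892448425293 [ 601.8 -240.5    6.2]
0.003 0.02 [455 237  15   5  28] rect [[500.0, -228.0], [508.0, -255.0], [513.0, -254.0], [504.0, -227.0]] [ 4. 28.] 16.780101776123047 [ 505.3 -238.3   12.1]
0.1310766210663364
-225 [613.6 614.  656.1 656.8]
-195 [607.9 608.2 654.6 655. ]
-165 [607.8 612.6 655.  655.3]
-135 [606.7 613.  653.2 655.2]
-105 [606.6 611.4 653.6 654. ]
-75 [605.7 611.6 652.1 654.3]
-45 [605.4 609.3 652.2 652.6]
-15 [610.2 610.4 652.4 652.8]
```

```bash
cat > fit.py <<'E'
from h import *
from scipy.optimize import least_squares
HB=[(-30,30,-23,23,0,30),(-38.5,20,-12,12,30,34),(-38.5,-33.5,-12,12,30,113),(-38.5,10,-12,12,108,113),(-7,7,-15,15,88,108),(-10,10,-10,10,113,153)]
RB=[(-19,27,-125,125,106,110),(-21,-17,-125,125,106,124)]
def sdf(P,b):
    c=np.array([b[0]+b[1],b[2]+b[3],b[4]+b[5]])/2;h=np.array([b[1]-b[0],b[3]-b[2],b[5]-b[4]])/2
    q=np.abs(P-c)-h
    return np.linalg.norm(np.maximum(q,0),axis=1)+np.minimum(q.max(1),0)
def fit(P,B,x0,usez=False):
    def f(p):
        a=np.radians(p[2]);c,s=np.cos(a),np.sin(a);X=P-[p[0],p[1],p[3] if usez else 0]
        L=np.stack([c*X[:,0]+s*X[:,1],-s*X[:,0]+c*X[:,1],X[:,2]],1)
        return np.min([sdf(L,b) for b in B],0)
    r=least_squares(f,x0,loss='soft_l1',f_scale=2.,x_scale=[5,5,5]+([5] if usez else []),diff_step=1e-4)
    return r.x,np.median(np.abs(f(r.x))),r.cost
def pts(W,d,box):
    m=(d>0);P=W[m]*1000;k=np.all((P>np.array(box)[::2])&(P<np.array(box)[1::2]),1);return P[k]
E
python3 - <<'E'
from fit import *
for n in ['top','scene']:
    z=np.load(n+'1.npz');W=z['W'];d=z['d']
    for nm,b,x0 in [('green',(520,640,310,400,5,170),[579,352,0]),('orange',(545,640,180,250,5,170),[597,216,0])]:
        P=pts(W,d,b); print(n,nm,len(P),[(np.round(r[0],1),round(r[1],2),round(r[2])) for r in (fit(P,HB,x0),fit(P,HB,[x0[0],x0[1],-8]),fit(P,HB,[x0[0],x0[1],8]),fit(P,HB,x0+[0],True))])
    P=pts(W,d,(580,680,-225,0,104,130));print(n,'rail',len(P),fit(P,RB,[627,-116,1]),fit(P,RB,[627,-116,1,0],True))
E
```

```text
top green 767 [(array([578.4, 353.4,  -7. ]), np.float64(0.78), 1098), (array([578.4, 353.4,  -7. ]), np.float64(0.78), 1098), (array([578.4, 353.4,  -7. ]), np.float64(0.78), 1098), (array([ 5.782e+02,  3.535e+02, -6.900e+00,  5.000e-01]), np.float64(0.8), 1072)]
top orange 559 [(array([596.7, 216.8,  -3.5]), np.float64(0.9), 592), (array([596.7, 216.8,  -3.5]), np.float64(0.91), 592), (array([596.7, 216.8,  -3.5]), np.float64(0.91), 592), (array([ 5.967e+02,  2.168e+02, -3.500e+00,  2.000e-01]), np.float64(0.94), 589)]
top rail 2418 (array([ 627.68855779, -126.06238366,    0.87556094]), np.float64(0.8329820274086615), np.float64(1405.450102583573)) (array([ 6.27646983e+02, -1.26110676e+02,  8.52321636e-01,  4.80298886e-01]), np.float64(0.8429983062993998), np.float64(1321.3462100807646))
scene green 1570 [(array([579.9, 353.5,  -7.2]), np.float64(0.6), 635), (array([579.9, 353.5,  -7.2]), np.float64(0.6), 635), (array([579.9, 353.5,  -7.2]), np.float64(0.6), 635), (array([ 5.799e+02,  3.535e+02, -7.200e+00, -3.000e-01]), np.float64(0.58), 620)]
scene orange 1091 [(array([597.7, 217.4,  -4.5]), np.float64(0.68), 2972), (array([597.7, 217.4,  -4.5]), np.float64(0.68), 2972), (array([597.7, 217.4,  -4.5]), np.float64(0.67), 2972), (array([ 5.977e+02,  2.174e+02, -4.500e+00, -2.000e-01]), np.float64(0.68), 2968)]
scene rail 498 (array([ 628.45597299, -121.26800741,    1.05050427]), np.float64(0.5682923105803379), np.float64(162.3157110287038)) (array([ 6.28157932e+02, -1.04701562e+02,  1.03249666e+00, -2.82066832e-01]), np.float64(0.5510688528246845), np.float64(155.1611301872794))
```

```bash
python3 - <<'E'
from fit import *
for n in ['top','scene']:
    z=np.load(n+'1.npz');W=z['W'];d=z['d']
    P=pts(W,d,(0.0,800,-600,700,165,1200))
    H,_,_=np.histogram2d(P[:,0],P[:,1],bins=[np.arange(0,801,100),np.arange(-600,701,100)])
    print(n,len(P));print(H.astype(int))
    for i in range(0,8):
        print(i,[int(P[(P[:,0]//100==i)&((P[:,1]+600)//100==j),2].min()) if H[i,j]>3 else 0 for j in range(13)])
E
```

```text
top 8897
[[   0    0    0    0    0    0    0    0    0    0    0    0    0]
 [   0    0    0    0    0   62  594   20    0    0    0    0    0]
 [   0    0    0    0    0   51  206    0    0    0    0    0    0]
 [   0    0    0    0    0    0    0    0    0    0    0    0    0]
 [   0    0    0    0    0    0    0    0    0    0    0    0    0]
 [   0    0    0    0    0    0    0    0    0    0    0    0    0]
 [   0    0    0    0    0    0    0    0    0    0    0    0    0]
 [   0    0    0    0    0    0    0   19    0 4770 1845 1330    0]]
0 [0, 0, 0, 0, 0, 0, 0, 0, 0, 0, 0, 0, 0]
1 [0, 0, 0, 0, 0, 169, 165, 165, 0, 0, 0, 0, 0]
2 [0, 0, 0, 0, 0, 166, 165, 0, 0, 0, 0, 0, 0]
3 [0, 0, 0, 0, 0, 0, 0, 0, 0, 0, 0, 0, 0]
4 [0, 0, 0, 0, 0, 0, 0, 0, 0, 0, 0, 0, 0]
5 [0, 0, 0, 0, 0, 0, 0, 0, 0, 0, 0, 0, 0]
6 [0, 0, 0, 0, 0, 0, 0, 0, 0, 0, 0, 0, 0]
7 [0, 0, 0, 0, 0, 0, 0, 330, 0, 387, 347, 366, 0]
scene 20199
[[   0    0    0    0    0    0  331  231    0    0    0    0    0]
 [ 309  313    0    0    0    0 7744 1226    0    0    0    0    0]
 [ 221   42    0    0    0   10   42    0    0    0    0    0    0]
 [   0    0    0    0    0    0    0    0    0    0    0    0    0]
 [   0    0    0    0    0    0    0    0    0    0    0    0    0]
 [   0    0    0    0    0    0    0    0    0    0    0    0    0]
 [   0    0    0    0    0    0    0    0    0    0    0    0    0]
 [   0    0    0    0    0    0    0   43    0 3264 1624 2794 2005]]
0 [0, 0, 0, 0, 0, 0, 179, 165, 0, 0, 0, 0, 0]
1 [242, 326, 0, 0, 0, 0, 165, 165, 0, 0, 0, 0, 0]
2 [292, 362, 0, 0, 0, 174, 165, 0, 0, 0, 0, 0, 0]
3 [0, 0, 0, 0, 0, 0, 0, 0, 0, 0, 0, 0, 0]
4 [0, 0, 0, 0, 0, 0, 0, 0, 0, 0, 0, 0, 0]
5 [0, 0, 0, 0, 0, 0, 0, 0, 0, 0, 0, 0, 0]
6 [0, 0, 0, 0, 0, 0, 0, 0, 0, 0, 0, 0, 0]
7 [0, 0, 0, 0, 0, 0, 0, 321, 0, 385, 321, 339, 323]
```

Call:
servo_tool([
  {"x": 5,"y": 10,"z": 20,"yaw": 0},
  {"x": 20,"y": 40,"z": 46,"yaw": -3},
  {"x": 41,"y": 88,"z": 66,"yaw": -6},
  {"x": 62,"y": 132,"z": 76,"yaw": -9},
  {"x": 82,"y": 176,"z": 76,"yaw": -12},
  {"x": 102,"y": 220,"z": 76,"yaw": -15},
  {"x": 123,"y": 264,"z": 76,"yaw": -18},
  {"x": 144,"y": 308,"z": 76,"yaw": -21},
  {"x": 164,"y": 352,"z": 76,"yaw": -24},
  {"x": 185,"y": 396,"z": 76,"yaw": -25},
  {"x": 205,"y": 440,"z": 76,"yaw": -25},
  {"x": 225,"y": 480,"z": 76,"yaw": -25},
], grip=85)

```text
time: 1.6
ee_pos: [0.3941, -0.0448, 0.2903]
tcp_rot: [-179.8, -0.0, -6.7]
wrist_force: [0.7, 0.2, 0.2]
opening: 0.0851
```

```bash
python3 - <<'E'
from fit import *
for n in ['top','scene']:
    z=np.load(n+'1.npz');P=pts(z['W'],z['d'],(400,900,200,600,165,1200));
    print(n,np.percentile(P[:,0],[0,1,10]),P[P[:,0]<720].mean(0) if (P[:,0]<720).any() else '')
E
```

```text
top [729.98432115 739.35028217 756.62391318] 
scene [730.86044712 736.87279103 758.59499376]
```

Call:
servo_tool([
  {"x": 16,"y": 40},
  {"x": 36,"y": 84},
  {"x": 57,"y": 128},
  {"x": 78,"y": 172},
  {"x": 98,"y": 216},
  {"x": 119,"y": 260},
  {"x": 140,"y": 304},
  {"x": 160,"y": 345,"z": -10},
  {"x": 175,"y": 378,"z": -25},
  {"x": 183,"y": 394,"z": -40},
  {"x": 185,"y": 398,"z": -50},
  {"x": 185,"y": 398,"z": -50},
])

```text
schema error: expected keys x, y, z, yaw
```

```bash
python3 - <<'E'
from fit import *
o=get_obs();print(o['ee_pos'],o['tcp_rot'],o['wrist_force'],o['time'])
im,d=camera('wrist');W=world('wrist',d,o)
cv2.imwrite('pics/w1.png',im[...,::-1])
P=pts(W,d,(520,640,310,400,5,165));print(len(P),fit(P,HB,[579,353,-7]),fit(P,HB,[579,353,-7,0],True))
E
```

```text
[ 0.39405984 -0.04480685  0.29027092] [-1.79779084e+02 -2.43419646e-03 -6.66855899e+00] [0.66042176 0.23218074 0.23956756] 1.6
0 (array([579., 353.,  -7.]), np.float64(nan), np.float64(0.0)) (array([579., 353.,  -7.,   0.]), np.float64(nan), np.float64(0.0))
  return _methods._mean(a, axis=axis, dtype=dtype,
  ret = ret.dtype.type(ret / rcount)
```

View pics/w1.png

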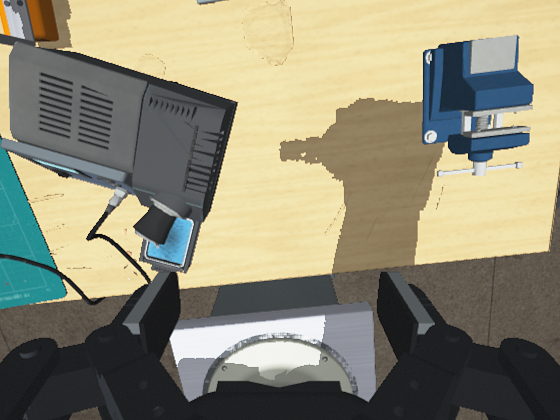

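The move was refused because every row needs all four keys. The wrist picture was therefore taken mid-path and only shows the solder station at (120,130) and the vise at (480,100). I'll resend the move with complete rows.

Call:
servo_tool([
  {"x": 16,"y": 40,"z": 0,"yaw": 0},
  {"x": 36,"y": 84,"z": 0,"yaw": 0},
  {"x": 57,"y": 128,"z": 0,"yaw": 0},
  {"x": 78,"y": 172,"z": 0,"yaw": 0},
  {"x": 98,"y": 216,"z": 0,"yaw": 0},
  {"x": 119,"y": 260,"z": 0,"yaw": 0},
  {"x": 140,"y": 304,"z": 0,"yaw": 0},
  {"x": 160,"y": 345,"z": -10,"yaw": 0},
  {"x": 175,"y": 378,"z": -25,"yaw": 0},
  {"x": 183,"y": 394,"z": -40,"yaw": 0},
  {"x": 185,"y": 398,"z": -50,"yaw": 0},
  {"x": 185,"y": 398,"z": -50,"yaw": 0},
])

```text
time: 3.15
ee_pos: [0.5409, 0.0085, 0.2648]
tcp_rot: [-177.0, 0.2, -0.7]
wrist_force: [-0.1, -0.5, 0.1]
opening: 0.0849
```

```bash
python3 - <<'E'
from fit import *
o=get_obs();print(o['ee_pos'],o['tcp_rot'],o['wrist_force'],o['time'])
im,d=camera('wrist');W=world('wrist',d,o)
cv2.imwrite('pics/w2.png',im[...,::-1])
P=pts(W,d,(520,640,310,400,5,165));print(len(P),fit(P,HB,[579,353,-7]),fit(P,HB,[579,353,-7,0],True))
E
```

```text
[0.54085228 0.00846787 0.26479563] [-1.77019873e+02  1.69452652e-01 -7.05450939e-01] [-0.06197112 -0.49958479  0.14186392] 3.15
1365 (array([577.1412785 , 352.90276845,  -6.91272381]), np.float64(0.7228181521108645), np.float64(2184.816058418263)) (array([577.00757784, 353.10347718,  -6.53591726,   0.86611066]), np.float64(0.5439719679936488), np.float64(1996.5560936284128))
```

View pics/w2.png

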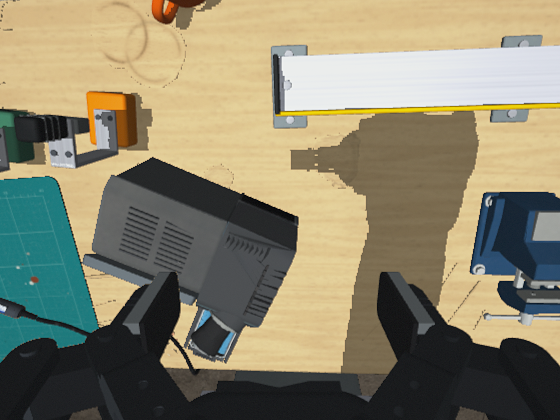

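```bash
python3 - <<'E'
from fit import *
np.set_printoptions(precision=3,suppress=True)
o=get_obs();print(o)
im,d=camera('scene');cv2.imwrite('pics/s2.png',im[...,::-1])
im,d=camera('top');cv2.imwrite('pics/t2.png',im[...,::-1])
o=get_obs();print(o['q'],o['qd'],o['ee_pos'],o['time'])
E
```

```text
{'time': 3.2, 'q': array([ -0.757,   5.394,  15.983, 100.802,   2.98 , 179.942]), 'qd': array([-0.131, -0.61 , -0.358,  0.85 , -0.002,  0.048]), 'joint_efforts': array([ -0.168, -56.621,  48.619,   0.9  ,   0.152,   0.   ]), 'ee_pos': array([0.541, 0.009, 0.264]), 'tcp_rot': array([-177.019,    0.209,   -0.699]), 'wrist_force': array([ 0.085,  0.347, -1.991]), 'torque': array([-0.033,  0.027,  0.037]), 'opening': 0.08479030694479431}
[ -0.765   5.291  15.995 100.9     2.977 179.943] [-0.111 -0.872  0.36   0.459 -0.012 -0.033] [0.54  0.008 0.265] 3.3
```

View pics/s2.png

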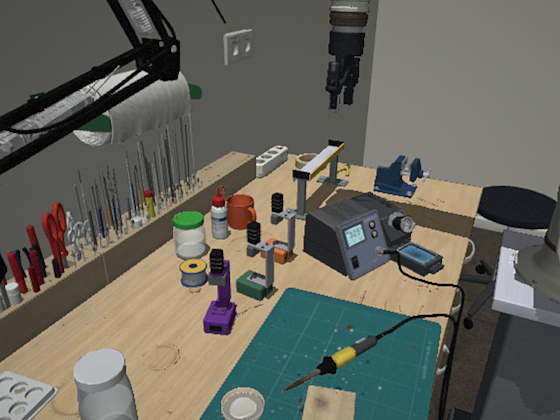

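View pics/t2.png

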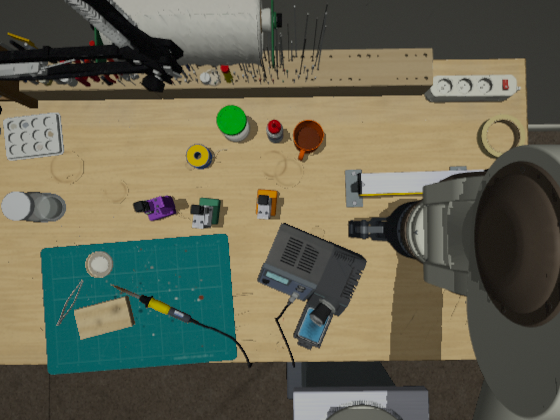

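The arm stopped at q6 = 180°, its limit, where yaw = 180 + q1 − q6. The pictures show nothing touched and the hangers where they were. I'll take the other grasp instead, with the jaws across x at tool yaw about 83°. That keeps the last joint well inside its range at both pick and place.

Call:
servo_tool([
  {"x": 0,"y": 10,"z": 0,"yaw": 5},
  {"x": 3,"y": 35,"z": 0,"yaw": 13},
  {"x": 6,"y": 65,"z": 0,"yaw": 21},
  {"x": 10,"y": 98,"z": 0,"yaw": 30},
  {"x": 13,"y": 131,"z": 0,"yaw": 38},
  {"x": 17,"y": 164,"z": 0,"yaw": 47},
  {"x": 21,"y": 197,"z": 0,"yaw": 55},
  {"x": 25,"y": 230,"z": 0,"yaw": 63},
  {"x": 29,"y": 263,"z": 0,"yaw": 71},
  {"x": 33,"y": 296,"z": 0,"yaw": 79},
  {"x": 36,"y": 325,"z": -5,"yaw": 84},
  {"x": 38,"y": 340,"z": -10,"yaw": 84},
])

```text
time: 4.8
ee_pos: [0.5783, 0.3497, 0.2547]
tcp_rot: [-177.0, 0.2, 83.3]
wrist_force: [-0.6, -0.1, -0.4]
opening: 0.085
```

```bash
python3 - <<'E'
from fit import *
np.set_printoptions(precision=4,suppress=True)
o=get_obs();print(o['ee_pos'],o['tcp_rot'],o['wrist_force'],o['time'],o['q'])
im,d=camera('wrist');W=world('wrist',d,o)
cv2.imwrite('pics/w3.png',im[...,::-1])
P=pts(W,d,(520,640,310,400,5,165));print(len(P),fit(P,HB,[579,353,-7]),fit(P,HB,[579,353,-7,0],True))
E
```

```text
[0.5783 0.3497 0.2547] [-177.0199    0.1945   83.316 ] [-0.5503 -0.0948 -0.4167] 4.8 [ 30.4295  29.1531  44.5874 107.9288   1.6427 127.0828]
3607 (array([578.289 , 352.5832,  -7.3444]), np.float64(0.6685500231705639), np.float64(2794.7231625248605)) (array([578.1759, 352.4873,  -7.3763,   0.94  ]), np.float64(0.4293463126406323), np.float64(1920.524724697452))
```

View pics/w3.png

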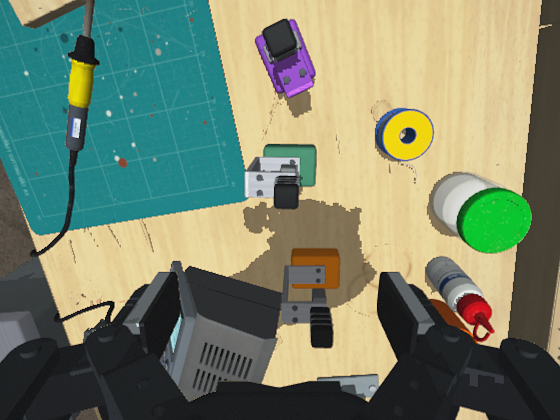

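The 3° tool tilt left by the limit stop persists, because moves are relative to the measured pose. It lies in the jaw plane, so it only pitches the gripped hanger by about 3°, which the clearances allow for. Descending to grip.

Call:
servo_tool([
  {"x": 1,"y": 3,"z": -15,"yaw": 0},
  {"x": 1,"y": 3,"z": -40,"yaw": 0},
  {"x": 1,"y": 3,"z": -65,"yaw": 0},
  {"x": 1,"y": 3,"z": -88,"yaw": 0},
  {"x": 1,"y": 3,"z": -105,"yaw": 0},
  {"x": 1,"y": 3,"z": -114,"yaw": 0},
  {"x": 1,"y": 3,"z": -114,"yaw": 0},
  {"x": 1,"y": 3,"z": -114,"yaw": 0},
])

```text
time: 5.85
ee_pos: [0.5795, 0.3536, 0.1406]
tcp_rot: [-177.0, 0.2, 83.2]
wrist_force: [-0.4, 0.2, 0.2]
opening: 0.0852
```

Call:
servo_tool([
  {"x": 0,"y": 0,"z": 0,"yaw": 0},
  {"x": 0,"y": 0,"z": 0,"yaw": 0},
  {"x": 0,"y": 0,"z": 0,"yaw": 0},
  {"x": 0,"y": 0,"z": 0,"yaw": 0},
  {"x": 0,"y": 0,"z": 0,"yaw": 0},
  {"x": 0,"y": 0,"z": 0,"yaw": 0},
], grip=5, grip_force=60)

```text
time: 6.6
ee_pos: [0.5795, 0.3536, 0.1405]
tcp_rot: [-177.0, 0.2, 83.2]
wrist_force: [-0.8, -0.7, 0.5]
opening: 0.0053
```

The fingers closed fully, so they missed the block. I'll look before doing anything else.

```bash
python3 - <<'E'
from fit import *
np.set_printoptions(precision=4,suppress=True)
o=get_obs();print(o['ee_pos'],o['tcp_rot'],o['opening'],o['q'])
for n in ['wrist','scene','top']:
    im,d=camera(n);W=world(n,d,o);np.savez(n+'4.npz',im=im,d=d,W=W)
    cv2.imwrite(f'pics/{n}4.png',im[...,::-1])
E
```

```text
[0.5795 0.3536 0.1405] [-177.0172    0.1748   83.2334] 0.005307130903308166 [ 30.6458  25.3773  26.4749  93.5736   1.673  127.3808]
```

View pics/wrist4.png

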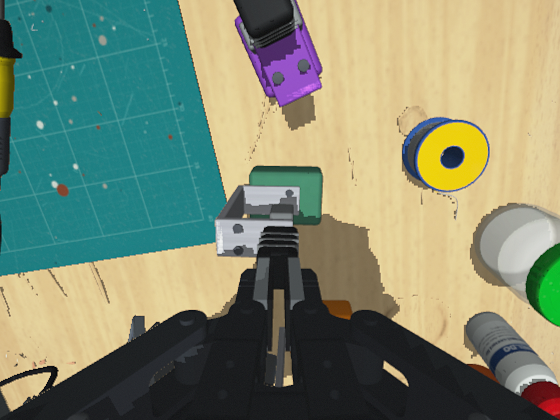

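View pics/scene4.png

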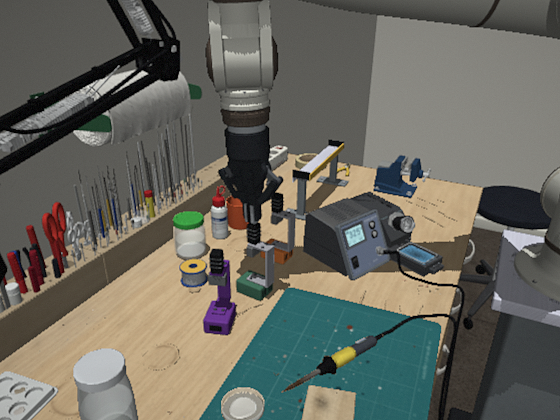

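```bash
python3 - <<'E'
from fit import *
np.set_printoptions(precision=1,suppress=True)
z=np.load('wrist4.npz');W=z['W']*1000;d=z['d']
for r in range(190,330,10): print(r,[tuple(W[r,c].round().astype(int).tolist()) if d[r,c]>0 else None for c in (240,255,265,279,292,305)])
for n in ['scene','wrist']:
    z=np.load(n+'4.npz');P=pts(z['W'],z['d'],(520,640,310,400,5,112));
    print(n,len(P),fit(P,HB,[579,353,-7]))
z=np.load('scene4.npz');crop=z['im'][150:300,190:310];cv2.imwrite('pics/c5.png',cv2.resize(crop,None,fx=4,fy=4,interpolation=cv2.INTER_CUBIC)[...,::-1])
E
```

```text
190 [(546, 369, 47), (556, 364, 35), (564, 364, 36), (575, 362, 35), (585, 361, 34), (596, 359, 31)]
200 [(546, 362, 52), (555, 356, 34), (563, 355, 34), (574, 354, 35), (584, 353, 36), (595, 351, 32)]
210 [(545, 355, 53), (554, 348, 35), (562, 347, 35), (579, 368, 103), (587, 366, 102), (594, 342, 31)]
220 [(557, 367, 113), (566, 367, 114), (571, 366, 113), (579, 365, 113), (587, 364, 112), (593, 333, 30)]
230 [(556, 361, 114), (565, 360, 114), (572, 363, 122), (580, 363, 124), (587, 362, 123), (592, 312, -1)]
240 [(555, 355, 114), (564, 354, 114), (573, 363, 137), (580, 362, 136), (587, 362, 137), (591, 303, 1)]
250 [(554, 349, 115), (563, 347, 113), (574, 364, 150), (581, 363, 150), (587, 362, 149), (590, 293, 1)]
260 [(527, 288, 1), (541, 287, 2), (576, 365, 164), (581, 359, 154), (587, 364, 163), (589, 282, 1)]
270 [(525, 277, 0), (571, 362, 167), (577, 365, 173), (580, 354, 153), (588, 364, 172), (593, 360, 166)]
280 [(566, 363, 176), (572, 361, 174), (577, 365, 180), (579, 349, 154), (588, 365, 182), (593, 360, 174)]
290 [(567, 362, 182), (574, 365, 188), (578, 365, 188), (560, 252, 1), (588, 364, 188), (592, 359, 181)]
300 [(568, 363, 190), (575, 366, 196), (578, 365, 195), (559, 240, 1), (588, 364, 194), (592, 364, 196)]
310 [(571, 368, 204), (576, 366, 203), (579, 365, 202), (558, 229, 2), (588, 364, 201), (592, 365, 203)]
320 [(572, 367, 209), (577, 367, 209), (579, 362, 203), (556, 217, 0), (588, 362, 203), (592, 364, 207)]
scene 1173 (array([579.9, 353.5,  -7.3]), np.float64(0.6231042234083475), np.float64(556.8298984197166))
wrist 4765 (array([578.6, 352.6,  -7.1]), np.float64(0.5534831785326553), np.float64(3253.6344791633865))
```

View pics/c5.png

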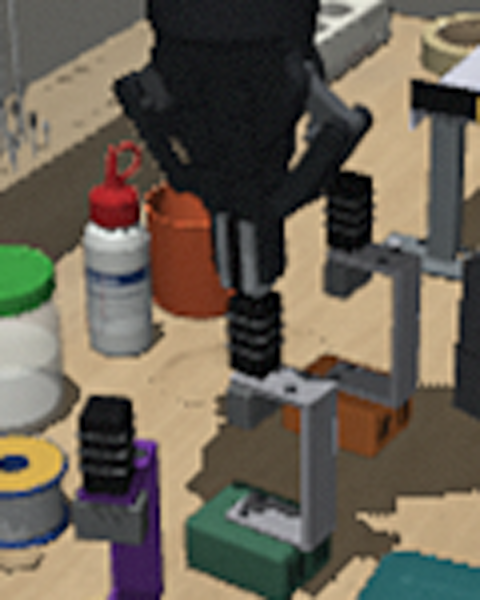

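The pictures show the fingertips at roughly z 0.16, just above the block top, although TCP z reads 0.14. The tips therefore stand about 20 mm behind the TCP rather than 22 mm ahead of it. I'll measure that properly.

```bash
python3 - <<'E'
from fit import *
np.set_printoptions(precision=1,suppress=True)
for n in ['scene','wrist','top']:
    z=np.load(n+'4.npz');P=pts(z['W'],z['d'],(540,620,325,385,154,260))
    H,e=np.histogram(P[:,2],bins=np.arange(153,262,4));print(n,list(zip(e[:-1].astype(int).tolist(),H.tolist())))
    Q=P[(P[:,2]>160)&(P[:,2]<185)];print(Q.min(0),Q.max(0))
z=np.load('wrist4.npz');d=z['d'];W=z['W']*1000
cv2.imwrite('pics/c6.png',cv2.resize(z['im'][200:340,200:360],None,fx=4,fy=4,interpolation=cv2.INTER_CUBIC)[...,::-1])
print(camera_params('wrist'))
E
```

```text
scene [(153, 5), (157, 20), (161, 25), (165, 31), (169, 37), (173, 35), (177, 37), (181, 40), (185, 37), (189, 41), (193, 29), (197, 42), (201, 49), (205, 86), (209, 91), (213, 70), (217, 58), (221, 83), (225, 79), (229, 49), (233, 49), (237, 64), (241, 65), (245, 73), (249, 76), (253, 81), (257, 64)]
[564.8 349.1 160.2] [599.9 369.4 185. ]
wrist [(153, 141), (157, 37), (161, 181), (165, 253), (169, 283), (173, 307), (177, 345), (181, 396), (185, 441), (189, 261), (193, 728), (197, 436), (201, 1276), (205, 1767), (209, 3096), (213, 3757), (217, 2086), (221, 2288), (225, 2521), (229, 2774), (233, 3025), (237, 3534), (241, 2484), (245, 1183), (249, 1), (253, 0), (257, 0)]
[565.7 342.9 160.1] [598.1 366.5 185. ]
top [(153, 4), (157, 1), (161, 3), (165, 4), (169, 6), (173, 3), (177, 5), (181, 2), (185, 1), (189, 0), (193, 0), (197, 0), (201, 5), (205, 9), (209, 12), (213, 14), (217, 12), (221, 11), (225, 12), (229, 8), (233, 10), (237, 1), (241, 3), (245, 4), (249, 0), (253, 1), (257, 1)]
[566.1 341.7 162.1] [589.3 349.2 183.2]
{'intrinsics': array([[344.4,   0. , 278.3],
       [  0. , 344.4, 208.2],
       [  0. ,   0. ,   1. ]]), 'hand_eye': array([[-0. , -1. , -0.3,  0.1],
       [ 1. , -0. , -0. , -0. ],
       [ 0. , -0.3,  1. , -0.2],
       [ 0. ,  0. ,  0. ,  1. ]])}
```

View pics/c6.png

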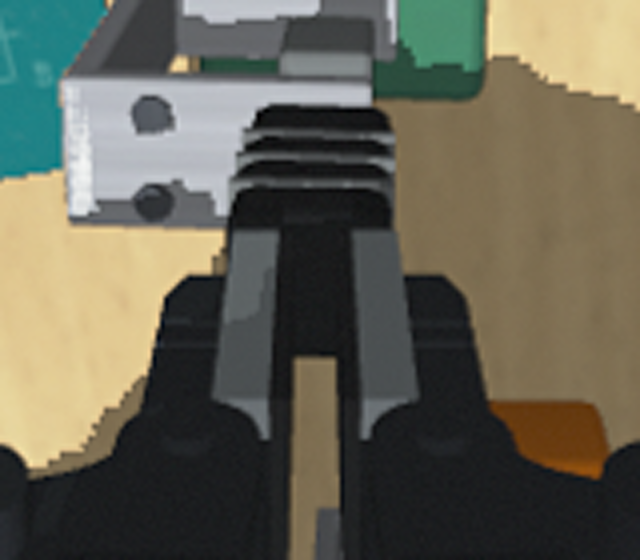

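The fingertips are at about z 0.157 with TCP z 0.1405, about 39 mm higher than stated. The lateral alignment is good. I'll open, go down 40 mm and grip again.

Call:
servo_tool([
  {"x": 0,"y": 0,"z": 0,"yaw": 0},
  {"x": 0,"y": 0,"z": 0,"yaw": 0},
  {"x": 0,"y": 0,"z": 0,"yaw": 0},
  {"x": 0,"y": 0,"z": 0,"yaw": 0},
  {"x": 0,"y": 0,"z": 0,"yaw": 0},
  {"x": 0,"y": 0,"z": -10,"yaw": 0},
  {"x": 0,"y": 0,"z": -22,"yaw": 0},
  {"x": 0,"y": 0,"z": -33,"yaw": 0},
  {"x": 0,"y": 0,"z": -40,"yaw": 0},
  {"x": 0,"y": 0,"z": -40,"yaw": 0},
], grip=70)

```text
time: 8.0
ee_pos: [0.5792, 0.3534, 0.0997]
tcp_rot: [-177.0, 0.2, 83.2]
wrist_force: [-0.2, -0.3, -0.0]
opening: 0.0703
```

```bash
python3 - <<'E'
from fit import *
np.set_printoptions(precision=4,suppress=True)
o=get_obs();print(o['ee_pos'],o['tcp_rot'],o['opening'],o['wrist_force'],o['time'])
for n in ['scene']:
    im,d=camera(n);cv2.imwrite(f'pics/{n}5.png',cv2.resize(im[130:300,170:330],None,fx=3.5,fy=3.5)[...,::-1])
E
```

```text
[0.5792 0.3534 0.0997] [-176.9633    0.2155   83.2322] 0.07032528615501049 [-0.2118 -0.2852 -0.0101] 8.0
```

View pics/scene5.png

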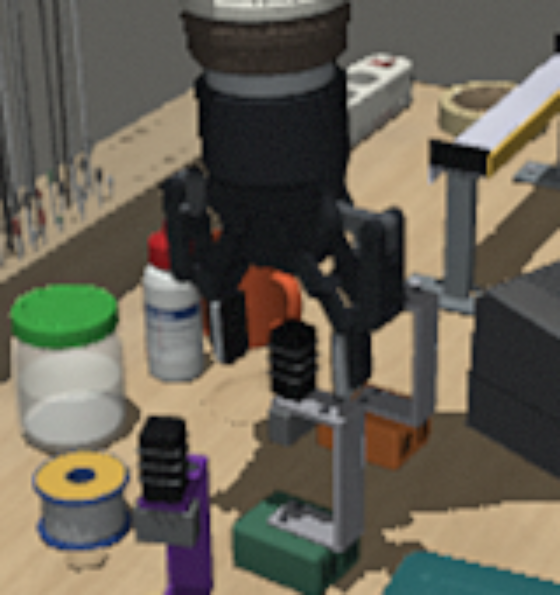

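The block (crop pixel 293,360) now stands between the two fingers (230,330 and 350,355). Closing.

Call:
servo_tool([
  {"x": 0,"y": 0,"z": 0,"yaw": 0},
  {"x": 0,"y": 0,"z": 0,"yaw": 0},
  {"x": 0,"y": 0,"z": 0,"yaw": 0},
  {"x": 0,"y": 0,"z": 0,"yaw": 0},
  {"x": 0,"y": 0,"z": 0,"yaw": 0},
  {"x": 0,"y": 0,"z": 0,"yaw": 0},
], grip=5, grip_force=60)

```text
time: 8.8
ee_pos: [0.58, 0.3537, 0.1013]
tcp_rot: [-177.1, 0.1, 83.2]
wrist_force: [1.2, 0.3, 5.7]
opening: 0.0193
```

```bash
python3 - <<'E'
from fit import *
np.set_printoptions(precision=4,suppress=True)
o=get_obs();print(o['ee_pos'],o['tcp_rot'],o['opening'],o['wrist_force'],o['time'])
im,d=camera('scene');cv2.imwrite(f'pics/scene6.png',cv2.resize(im[130:300,170:330],None,fx=3.5,fy=3.5)[...,::-1])
E
```

```text
[0.58   0.3537 0.1013] [-177.0934    0.1318   83.2282] 0.019307973644701902 [1.1735 0.3014 5.6566] 8.8
```

View pics/scene6.png

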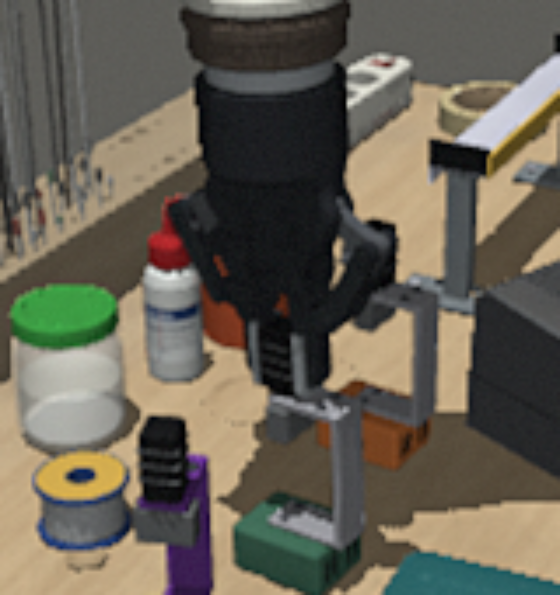

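Gripped at 19.3 mm opening, with the pads on the block. Lifting straight up.

Call:
servo_tool([
  {"x": 0,"y": 0,"z": 5,"yaw": 0},
  {"x": 0,"y": 0,"z": 20,"yaw": 0},
  {"x": 0,"y": 0,"z": 45,"yaw": 0},
  {"x": 0,"y": 0,"z": 75,"yaw": 0},
  {"x": 0,"y": 0,"z": 105,"yaw": 0},
  {"x": 0,"y": 0,"z": 135,"yaw": 0},
  {"x": -5,"y": -3,"z": 165,"yaw": 0},
  {"x": -15,"y": -10,"z": 185,"yaw": 0},
  {"x": -25,"y": -20,"z": 190,"yaw": 0},
  {"x": -30,"y": -30,"z": 190,"yaw": 0},
])

```text
time: 10.1
ee_pos: [0.5492, 0.3233, 0.2924]
tcp_rot: [-177.1, 0.1, 83.2]
wrist_force: [-0.4, -0.0, -1.2]
opening: 0.0196
```

```bash
python3 - <<'E'
from fit import *
np.set_printoptions(precision=4,suppress=True)
o=get_obs();print(o['ee_pos'],o['tcp_rot'],o['opening'],o['wrist_force'],o['time'])
im,d=camera('scene');cv2.imwrite(f'pics/scene7.png',im[...,::-1]);W=world('scene',d);np.savez('scene7.npz',im=im,d=d,W=W)
E
```

```text
[0.5492 0.3233 0.2924] [-177.1321    0.0992   83.2486] 0.019558743660245115 [-0.4216 -0.0069 -1.1607] 10.1
```

View pics/scene7.png

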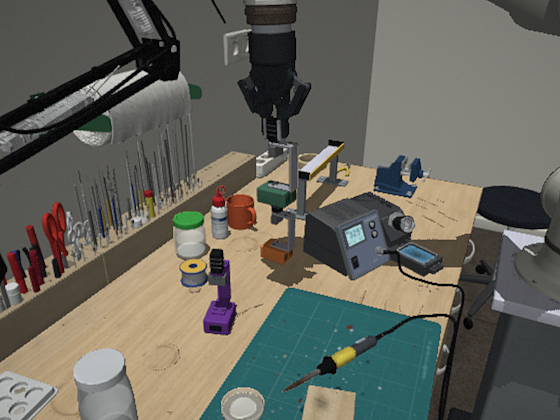

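The hanger is held at (275,195), clear of the orange one, which still stands at (278,252). Next I carry it to the front of the rail, turning it by about 8°.

Call:
servo_tool([
  {"x": 0,"y": -12,"z": 0,"yaw": 0},
  {"x": -1,"y": -40,"z": 0,"yaw": 1},
  {"x": -2,"y": -80,"z": 0,"yaw": 2},
  {"x": -3,"y": -124,"z": 0,"yaw": 3},
  {"x": -4,"y": -168,"z": 0,"yaw": 4},
  {"x": -5,"y": -212,"z": 0,"yaw": 5},
  {"x": -6,"y": -256,"z": 0,"yaw": 6},
  {"x": -7,"y": -300,"z": 0,"yaw": 7},
  {"x": -8,"y": -344,"z": 0,"yaw": 8},
  {"x": -9,"y": -385,"z": 0,"yaw": 8},
  {"x": -9,"y": -415,"z": 0,"yaw": 8},
  {"x": -9,"y": -425,"z": 0,"yaw": 8},
])

```text
time: 11.65
ee_pos: [0.5394, -0.1046, 0.2924]
tcp_rot: [-177.1, 0.1, 91.1]
wrist_force: [0.7, 0.1, -1.6]
opening: 0.0192
```

```bash
cat > f6.py <<'E'
from fit import *
from scipy.spatial.transform import Rotation as Ro
def fit6(P,x0):
    def f(p):
        R=Ro.from_euler('ZYX',p[3:6],degrees=True).as_matrix();L=(P-p[:3])@R
        return np.min([sdf(L,b) for b in HB],0)
    r=least_squares(f,x0,loss='soft_l1',f_scale=2.,x_scale=[5]*6,diff_step=1e-4)
    return r.x,np.median(f(r.x)),r.cost
E
python3 - <<'E'
from f6 import *
np.set_printoptions(precision=2,suppress=True)
o=get_obs();e=o['ee_pos']*1000;print(e,o['tcp_rot'],o['opening'],o['wrist_force'],o['time'])
for n in ['scene','wrist']:
    im,d=camera(n);cv2.imwrite(f'pics/{n}8.png',im[...,::-1]);W=world(n,d,o);np.savez(n+'8.npz',im=im,d=d,W=W)
    P=pts(W,d,(e[0]-60,e[0]+60,e[1]-45,e[1]+45,150,e[2]+7));
    r=fit6(P,[e[0],e[1],190,1,3,0]);print(n,len(P),r, 'rel',r[0][:3]-e)
E
```

```text
[ 539.38 -104.64  292.43] [-177.1     0.13   91.09] 0.019214704173070463 [ 0.66  0.09 -1.61] 11.65
scene 617 (array([ 537.39, -104.98,  191.87,   -0.23,    2.16,   -0.94]), np.float64(-0.2058633561081713), np.float64(575.0243492806914)) rel [  -1.99   -0.34 -100.57]
wrist 6565 (array([ 539.49, -105.72,  192.75,    1.46,    2.36,   -0.06]), np.float64(-0.0872871119430414), np.float64(2373.3993678273746)) rel [  0.11  -1.08 -99.68]
```

View pics/wrist8.png

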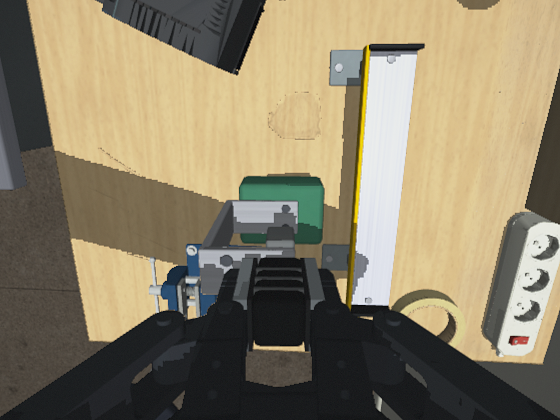

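View pics/scene8.png

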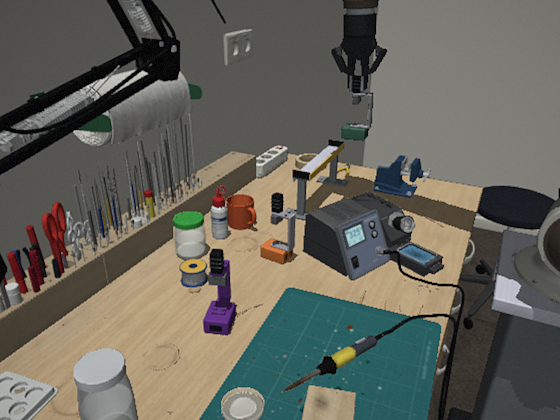

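```bash
python3 - <<'E'
from f6 import *
np.set_printoptions(precision=2,suppress=True)
z=np.load('wrist8.npz');W=z['W'];d=z['d']
P=pts(W,d,(590,680,-225,0,100,130));print(len(P));print(fit(P,RB,[627,-116,1]),fit(P,RB,[627,-116,1,0],True))
im=z['im'];hsv=cv2.cvtColor(im,cv2.COLOR_RGB2HSV);m=(hsv[...,0]>20)&(hsv[...,0]<33)&(hsv[...,1]>170)&(d>0)&(W[...,2]>.11)&(W[...,2]<.135)
Q=W[m]*1000;print(len(Q),Q.min(0),Q.max(0),np.median(Q,0),np.polyfit(Q[:,1],Q[:,0],1))
P=pts(W,d,(560,700,-200,-20,2,90));print('low stuff',len(P),P.min(0) if len(P) else '',P.max(0) if len(P) else '')
E
```

```text
10670
(array([ 627.19, -125.2 ,    1.07]), np.float64(0.8953064932303718), np.float64(6264.296600400995)) (array([ 627.18, -125.24,    1.07,    0.99]), np.float64(0.4574843465217384), np.float64(2429.423324635968))
1459 [ 603.23 -244.98  110.03] [611.88  17.75 127.23] [606.33 -88.91 123.72] [ -0.02 604.61]
low stuff 573 [ 560.03 -198.83    2.  ] [699.75 -20.16   4.09]
```

The rail fits agree: its origin is near (627, −117) with yaw 1.1°. I'll lower the hanger in front of the lip to origin z of about 54 mm and check it there.

Call:
servo_tool([
  {"x": 0,"y": 0,"z": -8,"yaw": 0},
  {"x": 0,"y": 0,"z": -30,"yaw": 0},
  {"x": 0,"y": 0,"z": -58,"yaw": 0},
  {"x": 0,"y": 0,"z": -86,"yaw": 0},
  {"x": 0,"y": 0,"z": -112,"yaw": 0},
  {"x": 0,"y": 0,"z": -130,"yaw": 0},
  {"x": 0,"y": 0,"z": -138,"yaw": 0},
  {"x": 0,"y": 0,"z": -138,"yaw": 0},
])

```text
time: 12.75
ee_pos: [0.5394, -0.103, 0.1541]
tcp_rot: [-177.1, 0.1, 91.2]
wrist_force: [-0.3, 0.3, -2.4]
opening: 0.0194
```

```bash
python3 - <<'E'
from f6 import *
np.set_printoptions(precision=2,suppress=True)
o=get_obs();e=o['ee_pos']*1000;print(e,o['tcp_rot'],o['opening'],o['wrist_force'],o['time'])
for n in ['wrist','scene']:
    im,d=camera(n);cv2.imwrite(f'pics/{n}9.png',im[...,::-1]);W=world(n,d,o);np.savez(n+'9.npz',im=im,d=d,W=W)
    P=pts(W,d,(e[0]-60,e[0]+45,e[1]-45,e[1]+45,20,e[2]+7));
    r=fit6(P,[e[0],e[1],e[2]-100,1,3,0]);print(n,len(P),r, 'rel',r[0][:3]-e)
    P=pts(W,d,(595,680,-225,0,100,130));print('rail',fit(P,RB,[627,-116,1,0],True))
E
```

```text
[ 539.41 -102.96  154.12] [-177.07    0.11   91.18] 0.01942520122623993 [-0.34  0.25 -2.43] 12.75
wrist 6578 (array([ 539.68, -103.96,   54.44,    1.47,    2.26,   -0.05]), np.float64(-0.08165307789372811), np.float64(2331.2298025232208)) rel [  0.27  -1.   -99.67]
rail (array([ 627.29, -125.38,    1.09,    0.87]), np.float64(0.38096304172523077), np.float64(3954.1273786982415))
scene 554 (array([ 537.82, -103.14,   54.1 ,    0.49,    2.02,   -0.73]), np.float64(-0.2023932058708393), np.float64(504.844841382713)) rel [  -1.59   -0.18 -100.01]
rail (array([ 628.53, -124.89,    1.02,   -0.28]), np.float64(0.572922004615009), np.float64(157.01287430074947))
```

View pics/wrist9.png

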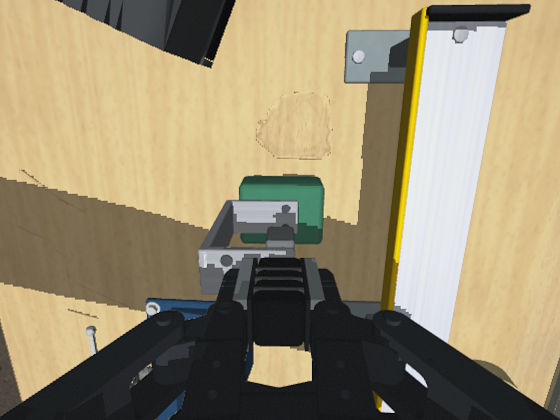

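View pics/scene9.png

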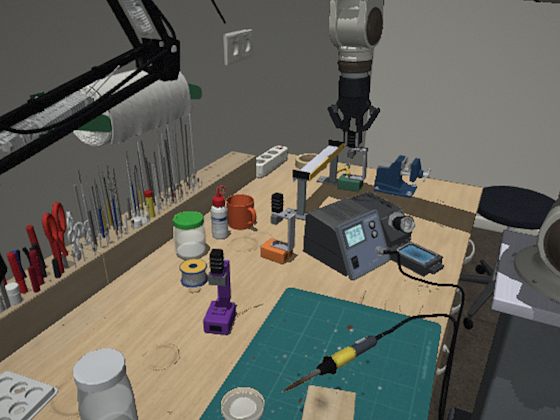

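Call:
servo_tool([
  {"x": 8,"y": 0,"z": 0,"yaw": 0},
  {"x": 24,"y": 0,"z": 0,"yaw": 0},
  {"x": 42,"y": 0,"z": 0,"yaw": 0},
  {"x": 60,"y": 0,"z": 0,"yaw": 0},
  {"x": 76,"y": 0,"z": 0,"yaw": 0},
  {"x": 84,"y": 0,"z": 0,"yaw": 0},
  {"x": 86,"y": 0,"z": 0,"yaw": 0},
  {"x": 86,"y": 0,"z": 0,"yaw": 0},
])

```text
time: 13.85
ee_pos: [0.6258, -0.1034, 0.1553]
tcp_rot: [-177.2, 0.1, 91.2]
wrist_force: [-0.2, 0.1, -1.5]
opening: 0.0194
```

```bash
python3 - <<'E'
from f6 import *
np.set_printoptions(precision=2,suppress=True)
o=get_obs();e=o['ee_pos']*1000;print(e,o['tcp_rot'],o['opening'],o['wrist_force'],o['time'])
n='wrist'
im,d=camera(n);cv2.imwrite(f'pics/{n}10.png',im[...,::-1]);W=world(n,d,o)
P=pts(W,d,(595,680,-225,0,100,125));print('rail',fit(P,RB,[627,-116,1,0],True))
E
```

```text
[ 625.78 -103.35  155.28] [-177.16    0.13   91.15] 0.019399971189298395 [-0.19  0.15 -1.54] 13.85
rail (array([ 627.28, -125.42,    1.1 ,    0.9 ]), np.float64(0.4021695896252737), np.float64(3272.739459897976))
```

View pics/wrist10.png

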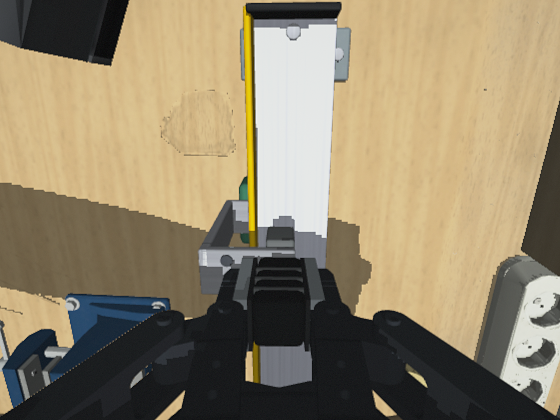

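The wrist view shows the foot (280,238) over the white floor behind the yellow lip (252,150), and the spine (210,250) in front of the lip. There was no contact. Lowering.

Call:
servo_tool([
  {"x": 0,"y": 0,"z": -6,"yaw": 0},
  {"x": 0,"y": 0,"z": -16,"yaw": 0},
  {"x": 0,"y": 0,"z": -24,"yaw": 0},
  {"x": 0,"y": 0,"z": -28,"yaw": 0},
  {"x": 0,"y": 0,"z": -30,"yaw": 0},
  {"x": 0,"y": 0,"z": -31,"yaw": 0},
  {"x": 0,"y": 0,"z": -32,"yaw": 0},
])

```text
time: 14.78
ee_pos: [0.6258, -0.1034, 0.1236]
tcp_rot: [-177.2, 0.1, 91.2]
wrist_force: [-0.3, 0.1, -2.4]
opening: 0.0195
```

Call:
servo_tool([
  {"x": 0,"y": 0,"z": -0.7,"yaw": 0},
  {"x": 0,"y": 0,"z": -1.3,"yaw": 0},
  {"x": 0,"y": 0,"z": -1.5,"yaw": 0},
  {"x": 0,"y": 0,"z": -1.5,"yaw": 0},
])

```text
time: 15.28
ee_pos: [0.6259, -0.1034, 0.1226]
tcp_rot: [-177.2, 0.1, 91.2]
wrist_force: [-0.6, 0.5, 4.0]
opening: 0.019
```

```bash
python3 - <<'E'
from f6 import *
np.set_printoptions(precision=2,suppress=True)
o=get_obs();e=o['ee_pos']*1000;print(e,o['tcp_rot'],o['opening'],o['wrist_force'],o['torque'],o['time'])
E
```

```text
[ 625.89 -103.38  122.58] [-177.22    0.14   91.15] 0.018964871382292012 [-0.56  0.49  4.04] [0.07 0.2  0.05] 15.275
```

The vertical force went from −2.4 N to +4 N, so the foot is on the floor. Releasing.

Call:
servo_tool([
  {"x": 0,"y": 0,"z": 0,"yaw": 0},
  {"x": 0,"y": 0,"z": 0,"yaw": 0},
  {"x": 0,"y": 0,"z": 0,"yaw": 0},
  {"x": 0,"y": 0,"z": 0,"yaw": 0},
  {"x": 0,"y": 0,"z": 0,"yaw": 0},
  {"x": 0,"y": 0,"z": 0,"yaw": 0},
], grip=60)

```text
time: 16.02
ee_pos: [0.6259, -0.1034, 0.1226]
tcp_rot: [-177.2, 0.1, 91.1]
wrist_force: [0.2, 0.5, -0.6]
opening: 0.0599
```

```bash
python3 - <<'E'
from f6 import *
np.set_printoptions(precision=2,suppress=True)
o=get_obs();e=o['ee_pos']*1000;print(e,o['opening'],o['wrist_force'],o['time'])
for n in ['wrist','scene']:
    im,d=camera(n);cv2.imwrite(f'pics/{n}11.png',im[...,::-1]);W=world(n,d,o)
    if n=='wrist':
        P=pts(W,d,(580,650,-130,-75,112,160));P=P[(P[:,0]<600)|((P[:,2]>126)&(abs(P[:,0]-626)<15))|((P[:,2]>113)&(P[:,0]>612)&(abs(P[:,0]-626)<10))];print(len(P),fit6(P,[626,-104,22,1,0,0]))
E
```

```text
[ 625.9  -103.4   122.55] 0.05991715600930936 [ 0.17  0.48 -0.59] 16.025
4038 (array([ 597.77, -104.7 ,   30.78,    1.62,   16.97,    0.27]), np.float64(0.5557668577771184), np.float64(9166.866753376356))
```

View pics/wrist11.png

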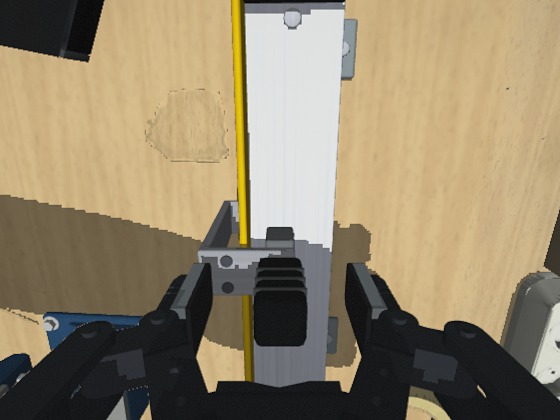

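View pics/scene11.png

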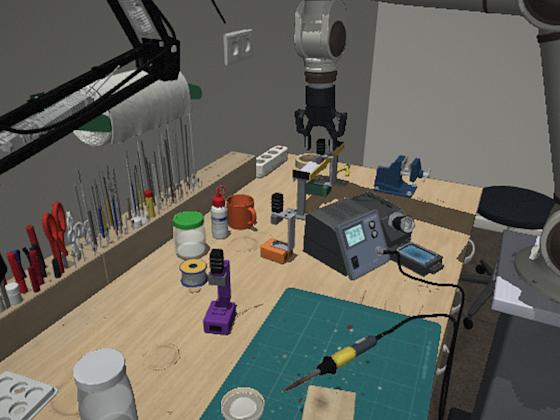

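The fingers are clear of the block on both sides. That last fit mixed in finger and rail points, so I'm ignoring it. Retreating straight up, then verifying.

Call:
servo_tool([
  {"x": 0,"y": 0,"z": 5,"yaw": 0},
  {"x": 0,"y": 0,"z": 20,"yaw": 0},
  {"x": 0,"y": 0,"z": 45,"yaw": 0},
  {"x": 0,"y": 0,"z": 75,"yaw": 0},
  {"x": 0,"y": 0,"z": 105,"yaw": 0},
  {"x": -20,"y": 0,"z": 130,"yaw": 0},
  {"x": -50,"y": 0,"z": 145,"yaw": 0},
  {"x": -80,"y": -10,"z": 150,"yaw": 0},
  {"x": -100,"y": -20,"z": 150,"yaw": 0},
  {"x": -100,"y": -20,"z": 150,"yaw": 0},
])

```text
time: 17.38
ee_pos: [0.5251, -0.1239, 0.2746]
tcp_rot: [-177.4, 0.2, 91.1]
wrist_force: [0.5, -0.5, 0.2]
opening: 0.0599
```

```bash
python3 - <<'E'
from f6 import *
np.set_printoptions(precision=2,suppress=True)
o=get_obs();e=o['ee_pos']*1000;print(e,o['opening'],o['wrist_force'],o['time'])
for n in ['wrist','scene','top']:
    im,d=camera(n);cv2.imwrite(f'pics/{n}12.png',im[...,::-1]);W=world(n,d,o)
    if n=='scene': cv2.imwrite('pics/c12.png',cv2.resize(im[120:220,270:380],None,fx=5,fy=5,interpolation=cv2.INTER_CUBIC)[...,::-1])
    P=pts(W,d,(570,660,-135,-75,20,165));P=P[(P[:,2]>130)|((P[:,0]<602))|((P[:,2]<90))|((P[:,2]>112.5)&(P[:,0]>614))]
    P=P[P[:,2]>15]
    if len(P)>80: print(n,len(P),fit6(P,[626,-104,22,1,0,0]))
    if n!='wrist':
        P=pts(W,d,(545,640,180,250,5,170)); 
        if len(P)>100: print('orange',len(P),fit(P,HB,[597,217,-4]))
    P=pts(W,d,(595,680,-225,0,100,128));print('rail',fit(P,RB,[627,-116,1,0],True)[0])
E
```

```text
[ 525.11 -123.88  274.64] 0.059932745882073424 [ 0.53 -0.47  0.18] 17.375
wrist 2428 (array([ 625.77, -104.97,   22.99,    1.01,   -0.09,   -0.27]), np.float64(0.019789534604250925), np.float64(716.3704845342083))
rail [ 627.33 -125.19    1.09    0.93]
scene 656 (array([ 631.21, -103.21,   22.19,   -0.16,   -2.93,   -0.02]), np.float64(-0.12119075377414834), np.float64(616.5220745907061))
orange 1245 (array([597.71, 217.3 ,  -4.82]), np.float64(0.7553288817387767), np.float64(2911.1364078973675))
rail [ 628.85 -125.19    0.96    0.15]
top 399 (array([ 632.48, -103.96,   22.74,    1.01,   -3.55,   -0.03]), np.float64(-0.05288421079232819), np.float64(274.21390910059586))
orange 561 (array([596.95, 216.76,  -2.49]), np.float64(0.8087415250932679), np.float64(560.2926010866529))
rail [ 627.78 -126.33    1.22    0.53]
```

View pics/wrist12.png

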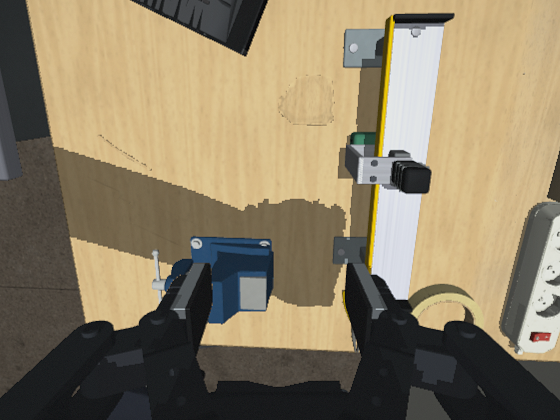

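View pics/c12.png

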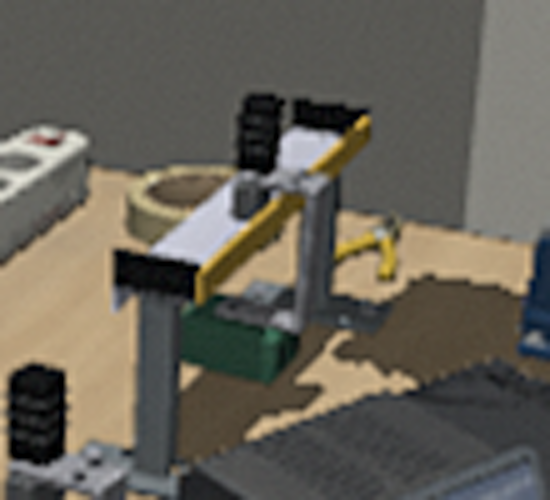

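The wrist fit says flat and seated at z 22 relative to the rail. The scene and top fits, which are partly occluded, suggest a pitch of −3°. I'll let it settle and re-measure with a fixed, cleaner point selection.

Call:
servo_tool([
  {"x": 0,"y": 0,"z": 0,"yaw": 0},
  {"x": 0,"y": 0,"z": 0,"yaw": 0},
  {"x": 0,"y": 0,"z": 0,"yaw": 0},
  {"x": 0,"y": 0,"z": 0,"yaw": 0},
  {"x": 0,"y": 0,"z": 0,"yaw": 0},
  {"x": 0,"y": 0,"z": 0,"yaw": 0},
  {"x": 0,"y": 0,"z": 0,"yaw": 0},
  {"x": 0,"y": 0,"z": 0,"yaw": 0},
])

```text
time: 18.52
ee_pos: [0.5264, -0.1233, 0.273]
tcp_rot: [-177.3, 0.1, 91.2]
wrist_force: [-1.2, -0.3, -0.3]
opening: 0.0599
```

```bash
python3 - <<'E'
from f6 import *
np.set_printoptions(precision=2,suppress=True)
o=get_obs();print(o['time'])
D={n:camera(n) for n in ['wrist','scene','top']}
for n,(im,d) in D.items():
    W=world(n,d,o);np.savez(n+'13.npz',im=im,d=d,W=W);cv2.imwrite(f'pics/{n}13.png',im[...,::-1])
    Q=pts(W,d,(570,660,-130,-78,30,165))
    up=Q[(Q[:,2]>127)];
    # block top, arm top
    t=up[(up[:,2]>168)]; 
    for nm,s in [('block top',up[up[:,2]>165]),('arm top',Q[(Q[:,2]>129)&(Q[:,2]<140)&(Q[:,0]<612)&(Q[:,0]>588)])]:
        if len(s)>5: print(n,nm,len(s),s.mean(0),s.min(0),s.max(0),'slope dz/dx deg',np.degrees(np.arctan(np.linalg.lstsq(np.c_[s[:,0]-s[:,0].mean(),s[:,1]-s[:,1].mean(),np.ones(len(s))],s[:,2],rcond=None)[0][:2])))
    P=Q[(Q[:,2]>128)|((Q[:,0]<600)&(Q[:,2]>60))]
    for x0 in ([626,-104,22,1,0,0],[631,-104,22,1,-4,0]):
        print(n,len(P),fit6(P,x0))
E
```

```text
18.525
wrist arm top 789 [ 599.8  -104.12  136.89] [ 588.01 -116.53  129.28] [611.95 -92.55 139.66] slope dz/dx deg [-1.2  -1.52]
wrist 1926 (array([ 622.52, -104.45,   23.18,    1.28,    1.99,    0.03]), np.float64(-0.0025032861440461573), np.float64(290.0576857253004))
wrist 1926 (array([ 622.69, -106.46,   28.08,    0.13,    2.  ,   -0.84]), np.float64(-0.04629222703394831), np.float64(558.5491210644731))
scene arm top 44 [598.42 -98.52 134.4 ] [ 588.08 -114.87  129.84] [610.91 -86.25 137.79] slope dz/dx deg [ 1.74 -3.1 ]
scene 280 (array([ 625.08, -104.21,   21.99,   -0.91,    1.06,   -0.71]), np.float64(-0.12970176486010576), np.float64(208.55013796938618))
scene 280 (array([ 625.06, -104.2 ,   21.99,   -0.93,    1.07,   -0.71]), np.float64(-0.1342262628825237), np.float64(208.54693374716885))
top arm top 147 [ 600.33 -103.51  134.22] [ 589.09 -117.21  130.32] [611.88 -92.02 139.22] slope dz/dx deg [ 0.66 -2.18]
top 274 (array([ 625.62, -103.68,   21.83,    1.32,   -0.26,    0.14]), np.float64(-0.09559543620196642), np.float64(130.01783835370313))
top 274 (array([ 625.62, -103.68,   21.83,    1.32,   -0.26,    0.14]), np.float64(-0.09554502240944185), np.float64(130.01781958336443))
```

```bash
python3 - <<'E'
import cv2
im=cv2.imread('pics/wrist13.png');cv2.imwrite('pics/c13.png',cv2.resize(im[110:220,320:460],None,fx=5,fy=5,interpolation=cv2.INTER_CUBIC))
E
```

```text
(no output)
```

View pics/c13.png

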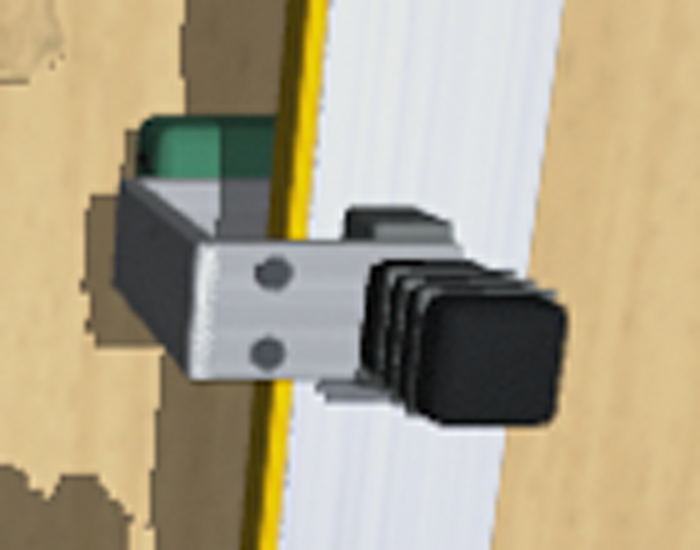

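Fits differ by about 2–3° between cameras. To see whether the hanger is really rocking, I'll difference the static-camera pictures 12 and 13, taken 1.2 s apart.

```bash
python3 - <<'E'
from f6 import *
np.set_printoptions(precision=2,suppress=True)
for n,(a,b,c,e) in {'scene':(130,205,295,360),'top':(160,230,385,450)}.items():
    A=cv2.imread(f'pics/{n}12.png');B=cv2.imread(f'pics/{n}13.png')
    D=cv2.absdiff(A,B).max(2)[a:b,c:e];print(n,D.max(),(D>25).sum(),np.argwhere(D>40)[:10].tolist())
    f=lambda X:cv2.resize(X[a:b,c:e],None,fx=5,fy=5,interpolation=cv2.INTER_NEAREST)
    cv2.imwrite(f'pics/d_{n}.png',np.hstack([f(A),f(B)]))
    z=np.load(n+'13.npz');P=pts(z['W'],z['d'],(570,660,-130,-78,30,165));print(np.sort(P[:,2])[-5:])
    # flatness from world z of points along arm/block heights
E
```

```text
scene 143 238 [[10, 21], [10, 22], [10, 30], [10, 31], [11, 22], [11, 23], [11, 30], [12, 22], [12, 30], [13, 30]]
[163.94 164.02 164.54 164.65 164.92]
top 105 105 [[18, 38], [18, 39], [18, 40], [18, 41], [18, 42], [18, 43], [18, 44], [18, 45], [18, 46], [19, 33]]
[160.05 163.39 164.01 164.94 164.98]
```

View pics/d_scene.png

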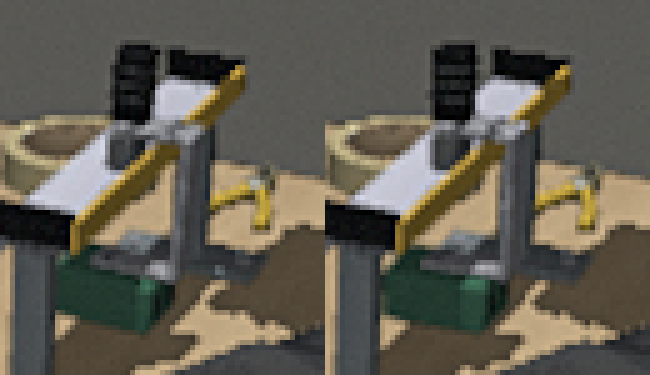

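View pics/d_top.png

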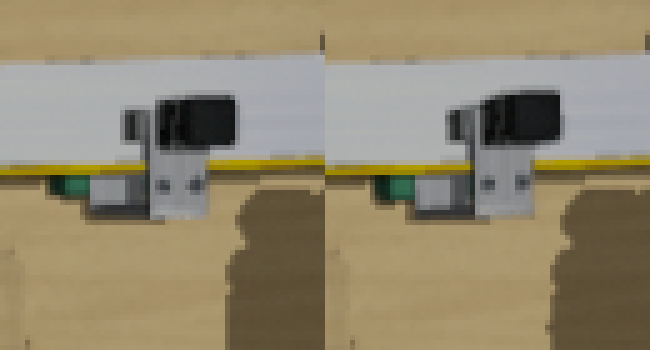

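It is rocking: between the two pictures the block moved about a pixel. There are 19 s left, so I'll wait and watch it settle.

Call:
servo_tool([
  {"x": 0,"y": 0,"z": 0,"yaw": 0},
  {"x": 0,"y": 0,"z": 0,"yaw": 0},
  {"x": 0,"y": 0,"z": 0,"yaw": 0},
  {"x": 0,"y": 0,"z": 0,"yaw": 0},
  {"x": 0,"y": 0,"z": 0,"yaw": 0},
  {"x": 0,"y": 0,"z": 0,"yaw": 0},
  {"x": 0,"y": 0,"z": 0,"yaw": 0},
  {"x": 0,"y": 0,"z": 0,"yaw": 0},
  {"x": 0,"y": 0,"z": 0,"yaw": 0},
  {"x": 0,"y": 0,"z": 0,"yaw": 0},
  {"x": 0,"y": 0,"z": 0,"yaw": 0},
  {"x": 0,"y": 0,"z": 0,"yaw": 0},
])

```text
time: 20.18
ee_pos: [0.5264, -0.1232, 0.273]
tcp_rot: [-177.3, 0.1, 91.2]
wrist_force: [0.3, -0.3, 0.9]
opening: 0.06
```

```bash
cat > settle.py <<'E'
from f6 import *
np.set_printoptions(precision=2,suppress=True)
F=[]
for i in range(6):
    t=get_obs()['time'];n='scene' if i%2 else 'top'
    im,d=camera(n);W=world(n,d);F.append((t,n,im))
    Q=pts(W,d,(570,660,-130,-78,30,180));P=Q[(Q[:,2]>128)|((Q[:,0]<600)&(Q[:,2]>60))]
    r=fit6(P,[626,-104,22,1,0,0]);print(round(t,2),n,r[0],r[2].round())
for n,(a,b,c,e) in {'scene':(130,205,295,360),'top':(160,230,385,450)}.items():
    G=[f for f in F if f[1]==n]
    for g in G[1:]:
        D=cv2.absdiff(G[0][2],g[2]).max(2)[a:b,c:e];print(n,g[0]-G[0][0],D.max(),(D>25).sum())
E
python3 settle.py
```

```text
20.18 top [ 625.04 -103.15   21.9     1.38    0.58    0.41] 188.0
20.23 scene [ 624.87 -101.44   21.91    0.59    1.26    0.42] 230.0
20.27 top [ 626.33 -103.97   22.2     1.     -0.1     0.06] 194.0
20.32 scene [ 629.8  -102.35   21.74   -0.3    -1.95    0.35] 232.0
20.38 top [ 627.56 -103.55   22.      1.33   -1.11    0.18] 178.0
20.43 scene [626.69 -99.7   21.75   0.51  -0.03   1.37] 257.0
scene 0.09999999999999787 137 211
scene 0.1999999999999993 81 95
top 0.09999999999999787 70 22
top 0.1999999999999993 130 118
```

It rocks by about 1–2° now, down from about 3°. I'll wait longer.

Call:
servo_tool([
  {"x": 0,"y": 0,"z": 0,"yaw": 0},
  {"x": 0,"y": 0,"z": 0,"yaw": 0},
  {"x": 0,"y": 0,"z": 0,"yaw": 0},
  {"x": 0,"y": 0,"z": 0,"yaw": 0},
  {"x": 0,"y": 0,"z": 0,"yaw": 0},
  {"x": 0,"y": 0,"z": 0,"yaw": 0},
  {"x": 0,"y": 0,"z": 0,"yaw": 0},
  {"x": 0,"y": 0,"z": 0,"yaw": 0},
  {"x": 0,"y": 0,"z": 0,"yaw": 0},
  {"x": 0,"y": 0,"z": 0,"yaw": 0},
  {"x": 0,"y": 0,"z": 0,"yaw": 0},
  {"x": 0,"y": 0,"z": 0,"yaw": 0},
])

```text
time: 21.98
ee_pos: [0.5264, -0.1232, 0.273]
tcp_rot: [-177.3, 0.1, 91.2]
wrist_force: [0.2, -0.3, 0.1]
opening: 0.0596
```

Call:
servo_tool([
  {"x": 0,"y": 0,"z": 0,"yaw": 0},
  {"x": 0,"y": 0,"z": 0,"yaw": 0},
  {"x": 0,"y": 0,"z": 0,"yaw": 0},
  {"x": 0,"y": 0,"z": 0,"yaw": 0},
  {"x": 0,"y": 0,"z": 0,"yaw": 0},
  {"x": 0,"y": 0,"z": 0,"yaw": 0},
  {"x": 0,"y": 0,"z": 0,"yaw": 0},
  {"x": 0,"y": 0,"z": 0,"yaw": 0},
  {"x": 0,"y": 0,"z": 0,"yaw": 0},
  {"x": 0,"y": 0,"z": 0,"yaw": 0},
  {"x": 0,"y": 0,"z": 0,"yaw": 0},
  {"x": 0,"y": 0,"z": 0,"yaw": 0},
])

```text
time: 23.48
ee_pos: [0.5264, -0.1232, 0.273]
tcp_rot: [-177.3, 0.1, 91.2]
wrist_force: [-0.6, 0.1, -0.6]
opening: 0.0602
```

```bash
python3 settle.py
```

```text
23.48 top [ 626.25 -103.23   22.04    1.42   -0.22    0.34] 191.0
23.52 scene [ 627.59 -101.49   21.83   -0.16   -0.52    0.7 ] 246.0
23.57 top [ 624.48 -103.96   22.15    0.82    0.89    0.02] 191.0
23.62 scene [ 626.62 -100.     21.69    1.12    0.01    1.41] 243.0
23.68 top [ 626.26 -103.05   22.      1.42   -0.26    0.39] 192.0
23.73 scene [ 626.37 -100.9    21.77   -0.07    0.13    0.7 ] 242.0
scene 0.10000000000000142 69 30
scene 0.20000000000000284 68 30
top 0.09999999999999787 101 50
top 0.1999999999999993 24 0
```

The rocking is now about 0.5° and still decaying. I'll wait 4.5 s more.

Call:
servo_tool([
  {"x": 0,"y": 0,"z": 0,"yaw": 0},
  {"x": 0,"y": 0,"z": 0,"yaw": 0},
  {"x": 0,"y": 0,"z": 0,"yaw": 0},
  {"x": 0,"y": 0,"z": 0,"yaw": 0},
  {"x": 0,"y": 0,"z": 0,"yaw": 0},
  {"x": 0,"y": 0,"z": 0,"yaw": 0},
  {"x": 0,"y": 0,"z": 0,"yaw": 0},
  {"x": 0,"y": 0,"z": 0,"yaw": 0},
  {"x": 0,"y": 0,"z": 0,"yaw": 0},
  {"x": 0,"y": 0,"z": 0,"yaw": 0},
  {"x": 0,"y": 0,"z": 0,"yaw": 0},
  {"x": 0,"y": 0,"z": 0,"yaw": 0},
])

```text
time: 25.28
ee_pos: [0.5264, -0.1233, 0.273]
tcp_rot: [-177.3, 0.1, 91.2]
wrist_force: [-0.5, 0.2, 0.3]
opening: 0.0601
```

Call:
servo_tool([
  {"x": 0,"y": 0,"z": 0,"yaw": 0},
  {"x": 0,"y": 0,"z": 0,"yaw": 0},
  {"x": 0,"y": 0,"z": 0,"yaw": 0},
  {"x": 0,"y": 0,"z": 0,"yaw": 0},
  {"x": 0,"y": 0,"z": 0,"yaw": 0},
  {"x": 0,"y": 0,"z": 0,"yaw": 0},
  {"x": 0,"y": 0,"z": 0,"yaw": 0},
  {"x": 0,"y": 0,"z": 0,"yaw": 0},
  {"x": 0,"y": 0,"z": 0,"yaw": 0},
  {"x": 0,"y": 0,"z": 0,"yaw": 0},
  {"x": 0,"y": 0,"z": 0,"yaw": 0},
  {"x": 0,"y": 0,"z": 0,"yaw": 0},
])

```text
time: 26.78
ee_pos: [0.5264, -0.1232, 0.273]
tcp_rot: [-177.3, 0.1, 91.2]
wrist_force: [-0.2, 0.7, -1.0]
opening: 0.0602
```

Call:
servo_tool([
  {"x": 0,"y": 0,"z": 0,"yaw": 0},
  {"x": 0,"y": 0,"z": 0,"yaw": 0},
  {"x": 0,"y": 0,"z": 0,"yaw": 0},
  {"x": 0,"y": 0,"z": 0,"yaw": 0},
  {"x": 0,"y": 0,"z": 0,"yaw": 0},
  {"x": 0,"y": 0,"z": 0,"yaw": 0},
  {"x": 0,"y": 0,"z": 0,"yaw": 0},
  {"x": 0,"y": 0,"z": 0,"yaw": 0},
  {"x": 0,"y": 0,"z": 0,"yaw": 0},
  {"x": 0,"y": 0,"z": 0,"yaw": 0},
  {"x": 0,"y": 0,"z": 0,"yaw": 0},
  {"x": 0,"y": 0,"z": 0,"yaw": 0},
])

```text
time: 28.28
ee_pos: [0.5264, -0.1232, 0.273]
tcp_rot: [-177.3, 0.1, 91.2]
wrist_force: [-0.1, 0.0, -0.3]
opening: 0.0597
```

```bash
python3 settle.py; python3 - <<'E'
from f6 import *
for n in ['scene','top']:
    im,d=camera(n);cv2.imwrite(f'pics/{n}20.png',im[...,::-1]);W=world(n,d)
    P=pts(W,d,(545,640,180,250,5,170));print('orange',n,fit(P,HB,[597,217,-4]))
print(get_obs()['time'])
E
```

```text
28.27 top [ 625.25 -103.94   21.99    1.29    0.58    0.06] 189.0
28.32 scene [ 626.83 -100.71   21.74    1.31   -0.16    0.96] 220.0
28.38 top [ 624.87 -104.16   21.91    1.12    0.79   -0.02] 186.0
28.43 scene [ 626.5  -102.76   21.68   -0.52    0.08   -0.02] 284.0
28.48 top [ 625.34 -102.64   22.05    1.57    0.53    0.61] 178.0
28.52 scene [ 626.88 -100.92   21.83    0.31   -0.12    0.8 ] 224.0
scene 0.10000000000000142 14 0
scene 0.1999999999999993 16 0
top 0.10000000000000142 17 0
top 0.20000000000000284 19 0
orange scene (array([597.61131743, 217.34565153,  -4.87481863]), np.float64(0.7205176429050457), np.float64(2921.1628937436253))
orange top (array([597.18272687, 217.05344729,  -4.44091814]), np.float64(0.8047943695324307), np.float64(567.8587180000291))
28.675
```

View pics/scene20.png

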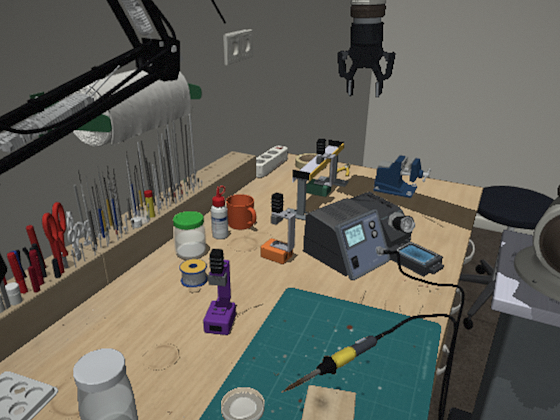

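The hanger is now still, with no changed pixels between frames, and sits flat at z 22. The scene view shows it on the rail at (320,170), with the orange hanger unmoved at (280,235). Handing in.

```bash
python3 -c "
from workcell import *
print(job_done())"
```

```text
the job is handed in; nothing more can be done
None
```

The green hanger now hangs on the drying rail and is released. Its foot is down on the floor behind the yellow lip and its spine is in front of the lip. I handed the job in at about 28.7 s.

**Last checks:**
- **Pose:** Both fixed cameras put the green hanger's origin at z 22 mm, within about 3 mm of the rail's origin in x. It sits about 13 mm along y from the rail's centre, and pitch is within about 1° of flat.
- **Stillness:** There were no changed pixels between frames 0.2 s apart. The gripper was well clear of the hanger.
- **Orange hanger:** It still stands where it was, within about 1 mm.

**What went wrong or disagreed on the way:**
- **Joint limit:** My first approach ran the last joint to its 180° limit, which left the tool tilted 3°. I switched to gripping the block the other way across.
- **Missed grasp:** The first grasp closed just above the block. The fingertips measured about 39 mm higher than the stated tool dimensions, so I went 40 mm lower and gripped again.
- **Rocking after release:** The hanger rocked by about ±3° after I let go, so early pose fits disagreed by 2–3°. I waited about 11 s until it was still.

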